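Set out the stages-of-carving display

ROBOT

A 6-joint arm with a two-finger parallel gripper is mounted at the origin on the work surface. World frame = base frame: x ahead of the robot, y to its left, z up, the work surface at z = 0. Lengths are in m, angles in rad, forces in N, time in s.
With the tool pointing down it reaches from about 0.35 to 0.775 m from the base axis. Payload 7.3 kg.
Tool frame: the origin (TCP) lies on the front face of the gripper's body, between the roots of the fingers; the fingertips stand 66 mm ahead of it and the grasp point (between the pads) lies 47 mm ahead of it; z points along the fingers, y is the direction in which the jaws open and shut (so a half turn about z gives the same grasp; the last joint's range is limited). The gripper opens to 92 mm and grips with 3 to 60 N. Pads are 19 mm wide; open, the fingers measure 130 mm over their backs; the gripper's body (75 mm by 190 mm) begins 47 mm behind the grasp point.
Start: joints at [-0.146, 0.342, 1.524, -0, 1.275, -0.146], TCP at [0.525, 0, 0.292] pointing down, gripper open.
Joint ranges: [-2.53, 2.53], [-0.77, 2.02], [0.04, 2.7], [-1, 4.14], [0.28, 2.66], [-3.11, 3.11]. Speed limits (rad/s): [2.57, 2.57, 3.14, 3.14, 3.14, 3.14].

INTERFACE

Orientations are given as [roll, pitch, yaw] about the fixed x, y, z axes, in that order (R = Rz(yaw) Ry(pitch) Rx(roll)).
In Python, from cell import observe, read_camera, hand_in, search_frame, tip_of gives the robot as it stands. The module is installed in compiled form; this text tells all that it offers.
- The arm moves only by the tool apply_moves, never from a script. Its argument "motion" is a list of rows, each an object with "offset": the shift along the tool's x, y, z in mm, a list of three; "rotation": the turn, a rotation vector about the tool's x, y, z in rad, a list of three. In form: [{"offset": [x, y, z], "rotation": [rx, ry, rz]}, ...]. A call has 1 to 12 rows; each row shifts and turns the pose as measured when the row begins, along the tool's axes as they then stand; what a row does not reach is not made up. A row lasts 1/12 s, in which the tool goes at most 41.7 mm and 7.16 degrees, less where a joint would pass 70% of its speed; a pose out of reach is approached as far as the arm can. A call with a gripper value outside its range is refused whole. "grip" is the closure, from 0 (fully open) to 1 (shut), set as the call begins (left out, the last holds). The fingers move at their own pace and stop on an object; "grip_force" is the grip in N (left out, the last holds). Time passes only in rows, so rows that do not move let the fingers close. It gives the time, the measured TCP pose, the force and the opening at its end, in the units of the state.
- observe(): the state, without advancing time (a new reading comes with each control period).
- read_camera(name): name is "scene" or "side" or "wrist"; returns a dict with "img" (384x512x3 uint8, red, green, blue), "camera_matrix" (3x3 intrinsics, pixels), "R" (3x3) and "t" (3): a world point X has camera coordinates R X + t; the wrist camera has in their place "tool_from_camera" (4x4, takes a point from camera to tool coordinates, whose origin is the TCP and whose axes are the flange's). Camera axes: x right, y down, z forward; pixel columns grow to the right and rows downward; lengths in m; the calibration is good to about 2 mm. The wrist camera is an equidistant fisheye: a pixel r from the principal point sees the ray r / f radians off the axis. A picture is of the moment at which its call begins: read the wrist's pose just before it. There is no depth.
- hand_in(): hands the job in, once; it reports no verdict.
Trained networks look in a picture, given as the dict that the camera call returned (one of the last four; its "shot" number tells which), for a name from the list of things; names that differ only in an ending like _2 or _b are one class to them, and where a whole thing is asked for, a point or a joint stands for the part that bears it (a point fixed in the world has none). Each returns a list of dicts, best first, with "score" (0 to 1); they miss things now and then, are a little off and sometimes report something else, mostly with a low value. They report only what shows in the picture. A call takes as long as a camera call.
- search_frame(query, picture): "location" ([x, y, z] in m, in world coordinates, good to about 4 mm: the middle of the surface that is visible of it).
- tip_of(query, picture): "location" ([x, y, z] in m, in world coordinates, good to about 4 mm: a listed point, or the origin of a listed thing).
The state is a dict: "time": time; "qpos": joint angles; "qvel": joint speeds; "joint_efforts": joint torques, N m; "tool_pos": TCP position; "tool_rot": TCP orientation; "contact_force": force on the tool from outside, world axes, zero at the start; "torque": the same for the moment, N m; "opening": finger opening in m.
Only numpy, scipy, OpenCV 4.12 (cv2) and the standard library are available. Lean on these libraries where they do the work, as an engineer would, in place of code of your own. Each camera call takes 0.05 s, during which the arm holds its last target.

TASK

Set out the stages-of-carving display on the pale stone slab: the red sandstone plinth in the middle of the dark slate tile with the finished marble head centred on top of it, its face looking away from the robot over the slab's far long edge; the plain sawn marble block in the middle of the oak tile; and the roughed-out head on the bare slab midway between the two tiles, on the slab's centre line. Set every piece down upright and gently, and leave the green-grey offcut and the yellow wax tin where they are.

Things in the scene. Friction and masses are not known exactly. Their poses are not given: they have to be found in the camera images.
- slab: Pale grey stone slab fixed on the bench, 110 (x) x 360 (y) x 30 mm high. Origin: on the bench at the middle of its long edge nearer the robot; +x runs level across the slab, away from the robot, +y along its length, z up. Its centre is at (55, 0) mm and its top 30 mm above the origin. It is turned by up to 0.25 rad.
- slate_tile: Dark blue-black square tile, 84 x 84 x 6 mm, fixed on the slab near one end (either end), centred across it, its centre 130 mm from the slab's centre and square to the slab. Origin: centre of its underside; its top is 6 mm above.
- oak_tile: Brown oak square tile, 84 x 84 x 6 mm, fixed in the same way on the slab's other end. Origin: centre of its underside; its top is 6 mm above.
- plinth: Loose red-orange sandstone block, 64 x 64 mm, 40 mm high, about 0.4 kg. Origin: centre of its underside; x and y square to its sides, z up.
- head: Loose finished white marble head, round, 86 mm high, 0.3 kg, grey hair on crown and back. Round foot 50 mm across, 8 mm high; neck 32 mm across at 14 to 26 mm; upright sides 52 mm across at 42 to 66 mm height (grip there along y, where the ears would be). Origin: centre of its underside; +x points out through the face (nose tip 35 mm from the axis at 52 mm height), z up.
- block: Loose plain sawn white marble block, 56 x 56 mm, 70 mm high, about 0.55 kg. Origin: centre of its underside; x and y square to its sides, z up.
- rough: Loose roughed-out marble head in square steps, 77 mm high, 0.4 kg: foot 56 x 56 mm, 20 mm high; neck 38 mm wide; head 50 x 50 mm from 30 to 66 mm height; cap 36 mm wide; square stub of a nose on its +x side (grip the head along y). Origin: centre of its underside; x, y square to its sides, z up. Its facing does not matter.
- offcut: Loose dark green-grey stone offcut, 60 x 50 x 55 mm high, standing among the pieces; to be left alone. Origin: centre of its underside.
- wax_tin: Loose round yellow tin, 60 mm across and 45 mm high, standing among the pieces; to be left alone. Origin: centre of its underside.

How it is judged:
At the end, for the whole second after the job is handed in: Plinth on slate tile, block on oak tile (each within 12 mm of its middle); finished head on plinth (10 mm), face within 0.35 rad of the slab's +x; rough head on the slab within 15 mm of its centre, along and across; all upright (0.08 rad), released, at rest (horizontal distance between plinth and slate_tile below 0.012 m and z of plinth in the frame of slate_tile between 0.003 and 0.01 m and horizontal distance between head and plinth below 0.01 m and z of head in the frame of plinth between 0.036 and 0.044 m and angle between the x axis of head and the x axis of slab, either way round below 0.35 rad and x of slab in the frame of head below 0 m and horizontal distance between block and oak_tile below 0.012 m and z of block in the frame of oak_tile between 0.003 and 0.01 m and x of rough in the frame of slab between 0.04 and 0.07 m and y of rough in the frame of slab between -0.015 and 0.015 m and z of rough in the frame of slab between 0.026 and 0.035 m and angle between each of block, rough, head, plinth's own z axis and vertical below 0.08 rad and linear speed of each of block, rough, head, plinth below 0.02 m/s); the robot touches nothing.
It fails at once if a piece is let fall or thrown instead of being set down (over 0.6 m/s with no finger on it) ((linear speed of block above 0.6 m/s and contact force between block and the fingers below 0.2 N) or (linear speed of rough above 0.6 m/s and contact force between rough and the fingers below 0.2 N) or (linear speed of head above 0.6 m/s and contact force between head and the fingers below 0.2 N) or (linear speed of plinth above 0.6 m/s and contact force between plinth and the fingers below 0.2 N)).
It fails at once if the green-grey offcut is shifted by more than 20 mm (distance of offcut from where it was at the start of the episode above 0.02 m).
It fails at once if the wax tin is shifted by more than 20 mm (distance of wax_tin from where it was at the start of the episode above 0.02 m).
It also fails if it takes over 120 s, if anything falls off the work surface, if the arm or the gripper's body presses on something with over 40 N, if the wrist force passes 120 N, or if a joint passes its speed limit or range.

## Working session

There is one attempt and no reset: what is moved stays moved. The work goes in short steps, Python scripts to look and compute and a tool call to move; the robot and the scene stay as the last step left them, time stands still between calls to the robot, and variables do not carry over. Pictures are saved under pics/ and viewed, and the job is handed in when it is done.

Besides the shell and the picture viewer there is one more tool, called by a JSON object that holds its "name" and its "arguments", one argument or row to a line. apply_moves: Moves the arm, as the interface text tells. Its arguments: {"type":"object","properties":{"motion":{"type":"array"},"grip":{"type":"number"},"grip_force":{"type":"number"}},"required":["motion"]}

```bash
mkdir -p pics; python3 - <<'E'
from cell import *
import cv2,numpy as np
s=observe()
for k,v in s.items(): print(k,np.round(v,4))
for n in ["scene","side","wrist"]:
    p=read_camera(n); cv2.imwrite(f"pics/{n}0.png",cv2.resize(p["img"][:,:,::-1],(768,576),interpolation=cv2.INTER_CUBIC))
    print(n,[k for k in p],np.round(p["camera_matrix"],1).tolist(), np.round(p.get("tool_from_camera",p.get("R")),3).tolist())
    for q in ["slab","slate_tile","oak_tile","plinth","head","block","rough","offcut","wax_tin"]:
        print(q,[(np.round(d["location"],3).tolist(),round(d["score"],2)) for d in tip_of(q,p)[:2]])
E
```

```text
time 0.0
qpos [-0.146   0.3427  1.525  -0.      1.2754 -0.146 ]
qvel [-0.0011  0.      0.0011 -0.0001 -0.0001 -0.0004]
joint_efforts [ 8.00000e-04 -4.31246e+01 -2.44220e+01  7.18000e-02  5.59000e-02
 -1.00000e-04]
tool_pos [5.247e-01 1.000e-04 2.916e-01]
tool_rot [-3.1401e+00 -2.0000e-04  1.5708e+00]
contact_force [ 0.199   1.1766 -0.5029]
torque [ 0.0002  0.0212 -0.0106]
opening 0.0918
scene ['img', 'camera_matrix', 'R', 't', 'shot'] [[383.3, 0.0, 249.7], [0.0, 383.3, 194.4], [0.0, 0.0, 1.0]] [[-0.085, 0.996, 0.008], [0.511, 0.05, -0.858], [-0.855, -0.069, -0.514]]
slab [([0.59, -0.056, -0.004], 0.68)]
slate_tile [([0.607, 0.082, 0.031], 0.86)]
oak_tile [([0.673, -0.172, 0.03], 0.95)]
plinth [([0.425, -0.312, -0.002], 0.95), ([0.676, -0.175, 0.026], 0.48)]
head [([0.438, -0.064, 0.0], 0.88)]
block [([0.589, -0.358, -0.002], 0.69)]
rough [([0.569, 0.349, -0.003], 0.68)]
offcut [([0.422, 0.303, -0.002], 0.75)]
wax_tin [([0.455, 0.102, 0.003], 0.67), ([0.425, -0.31, -0.0], 0.3)]
side ['img', 'camera_matrix', 'R', 't', 'shot'] [[347.2, 0.0, 255.2], [0.0, 347.2, 193.5], [0.0, 0.0, 1.0]] 
[... 201 characters left out ...]
th [([0.425, -0.317, -0.002], 0.86)]
head [([0.441, -0.071, -0.002], 0.62)]
block [([0.588, -0.353, -0.001], 0.91)]
rough []
offcut [([0.423, 0.3, -0.0], 0.86)]
wax_tin [([0.456, 0.098, -0.001], 0.81)]
wrist ['img', 'camera_matrix', 'tool_from_camera', 'shot'] [[297.3, 0.0, 252.5], [0.0, 297.3, 193.8], [0.0, 0.0, 1.0]] [[0.001, -0.955, -0.296, 0.081], [1.0, 0.0, 0.001, -0.001], [-0.001, -0.296, 0.955, -0.094], [0.0, 0.0, 0.0, 1.0]]
slab [([0.582, -0.056, -0.002], 0.93)]
slate_tile [([0.605, 0.08, 0.03], 0.7)]
oak_tile []
plinth [([0.439, -0.071, -0.001], 0.57)]
head [([0.44, -0.07, 0.001], 0.8)]
block [([0.58, -0.057, -0.003], 0.41)]
rough []
offcut []
wax_tin [([0.452, 0.097, 0.004], 0.67)]
```

View pics/scene0.png

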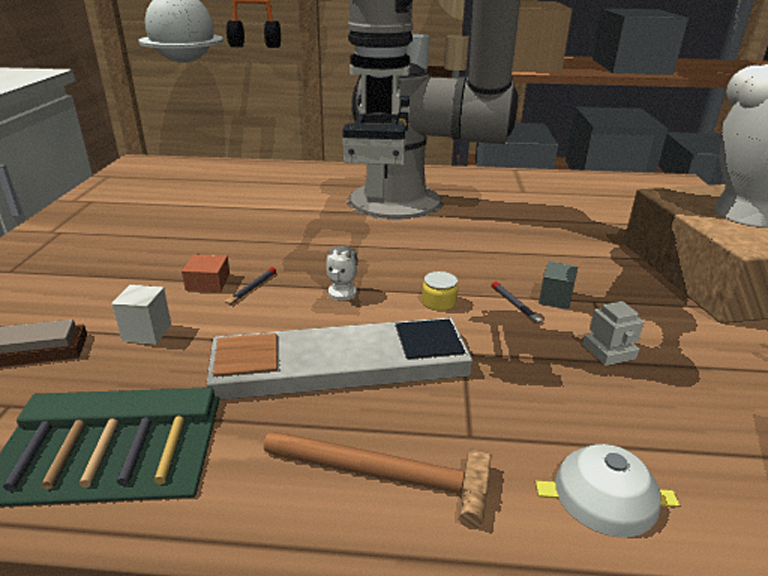

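View pics/side0.png

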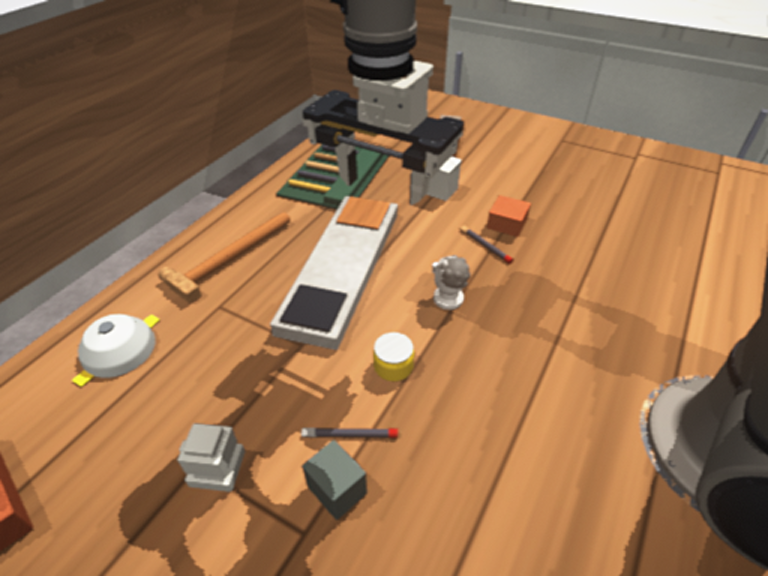

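View pics/wrist0.png

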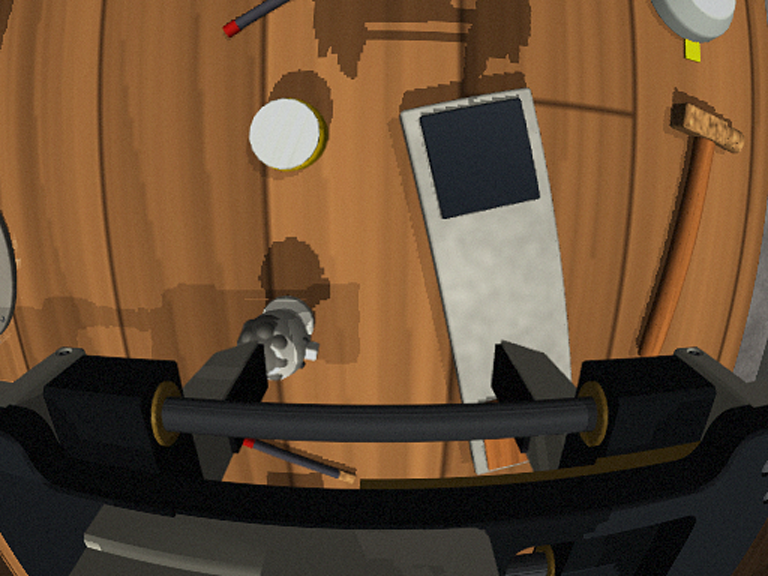

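The scene view shows the slab mid-bench. Its slate end is at px (430,338) and its oak end at (245,355). The plinth is at (205,272), the block at (141,313), the head at (342,272), the rough head at (613,332), the offcut at (558,285) and the tin at (440,290). The networks' positions agree with the picture. I'll move over the plinth and measure it with the wrist camera.

{"name": "apply_moves", "arguments": {
  "motion": [
    {"offset":[-39,-12.5,0],"rotation":[0,0,0]},
    {"offset":[-39,-12.5,0],"rotation":[0,0,0]},
    {"offset":[-39,-12.5,0],"rotation":[0,0,0]},
    {"offset":[-39,-12.5,0],"rotation":[0,0,0]},
    {"offset":[-39,-12.5,0],"rotation":[0,0,0]},
    {"offset":[-39,-12.5,0],"rotation":[0,0,0]},
    {"offset":[-39,-12.5,0],"rotation":[0,0,0]},
    {"offset":[-39,-12.5,0],"rotation":[0,0,0]},
    {"offset":[0,0,0],"rotation":[0,0,0]},
    {"offset":[0,0,0],"rotation":[0,0,0]}
  ]
}}

```text
time: 2.33
tool_pos: [0.4231, -0.3207, 0.2917]
tool_rot: [3.138, 0.001, 1.578]
contact_force: [0.8, 0.9, -0.2]
opening: 0.092
```

```bash
cat > h.py <<'E'
from cell import *
import cv2,numpy as np
from scipy.spatial.transform import Rotation as Ro
def pose():
    s=observe(); return np.array(s["tool_pos"]),Ro.from_euler("xyz",s["tool_rot"]).as_matrix(),s
class Cam:
    def __init__(c,name,save=None):
        P,R,s=pose(); c.p=read_camera(name); c.K=c.p["camera_matrix"]; c.img=c.p["img"]; c.fish=name=="wrist"
        if c.fish:
            T=np.eye(4);T[:3,:3]=R;T[:3,3]=P;M=T@np.array(c.p["tool_from_camera"]); c.Rwc=M[:3,:3]; c.o=M[:3,3]
        else:
            c.Rwc=np.array(c.p["R"]).T; c.o=-c.Rwc@np.array(c.p["t"])
        if save: cv2.imwrite(f"pics/{save}.png",cv2.resize(c.img[:,:,::-1],(768,576),interpolation=cv2.INTER_CUBIC))
    def proj(c,X):
        v=(np.atleast_2d(X)-c.o)@c.Rwc; f=c.K[0,0]; cc=np.array([c.K[0,2],c.K[1,2]])
        if c.fish:
            r=np.linalg.norm(v[:,:2],axis=1); th=np.arctan2(r,v[:,2]); return cc+v[:,:2]*(f*th/np.maximum(r,1e-9))[:,None]
        return cc+f*v[:,:2]/v[:,2:]
    def plane(c,uv,z):
        d=(np.atleast_2d(uv).astype(float)-[c.K[0,2],c.K[1,2]])/c.K[0,0]
        if c.fish:
            th=np.linalg.norm(d,axis=1); v=np.c_[d*(np.sin(th)/np.maximum(th,1e-9))[:,None],np.cos(th)]
        else: v=np.c_[d,np.ones(len(d))]
        w=v@c.Rwc.T; return c.o+w*((z-c.o[2])/w[:,2])[:,None]
    def topdown(c,x0,y0,z,half=0.08,n=480):
        # rectified view of plane z: col -> +y? use col=x, row=-y
        g=np.linspace(-half,half,n); X,Y=np.meshgrid(x0+g,y0-g); uv=c.proj(np.c_[X.ravel(),Y.ravel(),np.full(X.size,z)]).astype(np.float32)
        return cv2.remap(c.img,uv[:,0].reshape(n,n),uv[:,1].reshape(n,n),cv2.INTER_LINEAR)
    def tip(c,q): return [(np.round(d["location"],4).tolist(),round(d["score"],2)) for d in tip_of(q,c.p)[:2]]
E
python3 - <<'E'
from h import *
P,R,s=pose(); print(P,s["tool_rot"],s["time"])
c=Cam("wrist","w1")
for q in ["plinth","block","head"]: print(q,c.tip(q))
t=c.topdown(0.425,-0.314,0.04); cv2.imwrite("pics/t1.png",t[:,:,::-1])
E
```

```text
[ 0.42311351 -0.32074767  0.29170797] [3.13820141e+00 1.02050145e-03 1.57755766e+00] 2.3333
plinth [([0.4265, -0.3161, -0.0], 0.91)]
block [([0.5909, -0.3579, 0.0019], 0.63)]
head []
```

View pics/w1.png

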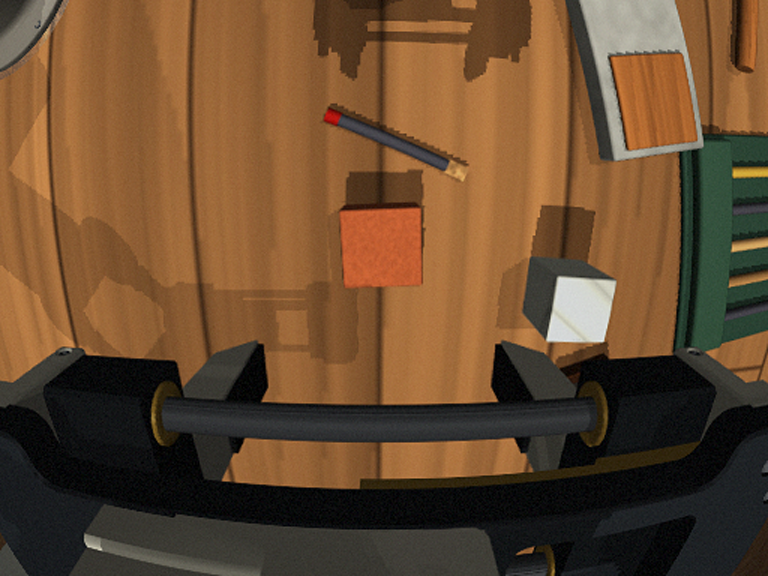

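View pics/t1.png

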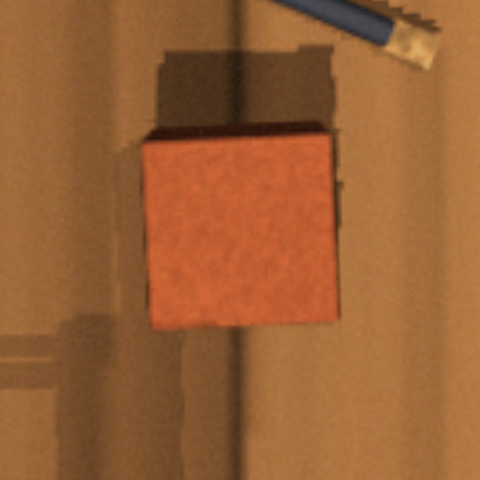

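The plinth is at px (382,246) in the wrist view. Rectified at its top height, its side comes out at 62.5 mm (64 expected), the centre at (0.425,-0.311) and the yaw near 0.045. I'll cross-check with the other cameras and measure the slab and tiles.

```bash
cat >> h.py <<'E'
from scipy.optimize import minimize
def boxpts(x,y,yaw,z0,hx,hy,hz):
    c,s=np.cos(yaw),np.sin(yaw)
    return np.array([[x+c*a*hx-s*b*hy,y+s*a*hx+c*b*hy,z0+k*hz] for a in(-1,1) for b in(-1,1) for k in(0,1)])
def fitbox(items,x0,z0,hx,hy,hz):
    # items: (cam,mask) ; maximise IoU with hull of box; 4x supersampling
    def cost(p):
        t=0
        for c,m in items:
            uv=c.proj(boxpts(p[0],p[1],p[2],z0,hx,hy,hz)); h=cv2.convexHull((uv*16+8).round().astype(np.int32)) if 0 else cv2.convexHull(uv.astype(np.float32))
            r=np.zeros((384*4,512*4),np.uint8); cv2.fillConvexPoly(r,((h+0.5)*4*16).round().astype(np.int32),1,shift=4)
            M=m; t+=1-(r&M).sum()/(r|M).sum()
        return t
    sim=np.array([x0]*4,float); sim[1,0]+=.006; sim[2,1]+=.006; sim[3,2]+=.1
    r=minimize(cost,x0,method="Nelder-Mead",options=dict(initial_simplex=sim,maxiter=150,xatol=2e-4,fatol=1e-4)); return r.x,r.fun
def up(m):
    m=m.astype(np.uint8); n,l,st,_=cv2.connectedComponentsWithStats(m); k=1+np.argmax(st[1:,4]); m=(l==k).astype(np.uint8)
    return (cv2.resize(m*255,(2048,1536),interpolation=cv2.INTER_LINEAR)>127).astype(np.uint8)
E
python3 - <<'E'
from h import *
cs={n:Cam(n) for n in ["wrist","scene","side"]}
def crop(c,X,r):
    u=c.proj(X)[0]; m=np.zeros((384,512),bool); m[max(0,int(u[1]-r)):int(u[1]+r),max(0,int(u[0]-r)):int(u[0]+r)]=1; return m
it={}
for n,c in cs.items():
    h=cv2.cvtColor(c.img,cv2.COLOR_RGB2HSV); m=((h[:,:,0]<10)|(h[:,:,0]>172))&(h[:,:,1]>150)&crop(c,[.425,-.311,.02],40)
    it[n]=(c,up(m)); print(n,m.sum(),fitbox([it[n]],[.425,-.311,.045],0,.032,.032,.04))
print(fitbox(list(it.values()),[.425,-.311,.045],0,.032,.032,.04))
for q in ["slate_tile","oak_tile","slab"]:
    print(q,[c.tip(q) for c in cs.values()])
# tile by colour in scene and side, and slab
for n in ["scene","side"]:
    c=cs[n]; h=cv2.cvtColor(c.img,cv2.COLOR_RGB2HSV)
    m=(h[:,:,2]<70)&(h[:,:,0]>95)&(h[:,:,0]<135)&crop(c,[.607,.083,.036],45)
    print("slate",n,m.sum(),fitbox([(c,up(m))],[.607,.083,.245],.03,.042,.042,.006))
    m=(h[:,:,0]<16)&(h[:,:,1]>120)&crop(c,[.671,-.171,.036],22)
    print("oak",n,m.sum(),fitbox([(c,up(m))],[.671,-.171,.245],.03,.042,.042,.006))
c=cs["side"]; 
E
```

```text
wrist 2304 (array([ 0.42507994, -0.31072276,  0.04165267]), np.float64(0.21979471536337025))
scene 254 (array([ 0.42137155, -0.31494928,  0.17436953]), np.float64(0.7271903596991935))
side 286 (array([ 0.42613183, -0.31107833,  0.16413998]), np.float64(0.5624865562486556))
(array([ 0.42504889, -0.3106873 ,  0.061704  ]), np.float64(1.5342223605101757))
slate_tile [[], [([0.6059, 0.0817, 0.0286], 0.56)], [([0.6042, 0.0827, 0.0284], 0.71), ([0.4401, -0.0685, -0.0015], 0.48)]]
oak_tile [[([0.5894, -0.3534, 0.0], 0.54)], [([0.6727, -0.1722, 0.0284], 0.89)], [([0.6721, -0.1691, 0.0252], 0.9), ([0.4234, 0.3031, -0.0013], 0.73)]]
slab [[], [([0.5829, -0.0601, -0.0039], 0.65)], [([0.5849, -0.0562, -0.0013], 0.77)]]
slate scene 842 (array([0.60171706, 0.08113274, 0.21813238]), np.float64(0.13716250636780436))
oak scene 1265 (array([ 0.66445027, -0.17246666,  0.2589631 ]), np.float64(0.08724680321376033))
slate side 1 (array([0.64604856, 0.02061377, 0.55366015]), np.float64(0.9991061452513966))
oak side 881 (array([ 0.66947623, -0.17439704,  0.30394793]), np.float64(0.38229347198151353))
```

{"name": "apply_moves", "arguments": {
  "motion": [
    {"offset":[10,2,20],"rotation":[0,0,-0.04]},
    {"offset":[0,0,30],"rotation":[0,0,0]},
    {"offset":[0,0,30],"rotation":[0,0,0]},
    {"offset":[0,0,30],"rotation":[0,0,0]},
    {"offset":[0,0,30],"rotation":[0,0,0]},
    {"offset":[0,0,25],"rotation":[0,0,0]},
    {"offset":[0,0,15],"rotation":[0,0,0]},
    {"offset":[0,0,10],"rotation":[0,0,0]},
    {"offset":[0,0,0],"rotation":[0,0,0]},
    {"offset":[0,0,0],"rotation":[0,0,0]}
  ]
}}

```text
time: 3.97
tool_pos: [0.4284, -0.3116, 0.0963]
tool_rot: [3.133, 0.007, 1.622]
contact_force: [0.1, -0.4, 0.6]
opening: 0.092
```

```bash
cat >> h.py <<'E'
def go(x,y,z,yaw):
    P,R,s=pose(); d=R.T@(np.array([x,y,z])-P)*1000; r=Ro.from_matrix(R.T@Ro.from_euler("xyz",[np.pi,0,yaw]).as_matrix()).as_rotvec()
    print("t",round(s["time"],2),"P",P.round(4),"rpy",np.round(s["tool_rot"],3),"open",round(s["opening"],4),"F",np.round(s["contact_force"],1),"| off",d.round(1),"rot",r.round(3))
E
python3 -c "
from h import *
go(.425,-.311,.072,1.616)"
```

```text
t 3.97 P [ 0.4284 -0.3116  0.0963] rpy [3.133 0.007 1.622] open 0.092 F [ 0.1 -0.4  0.6] | off [ 1.  -3.6 24.2] rot [0.009 0.007 0.006]
```

{"name": "apply_moves", "arguments": {
  "motion": [
    {"offset":[1,-3.6,10],"rotation":[0.009,0.007,0.006]},
    {"offset":[0,0,9],"rotation":[0,0,0]},
    {"offset":[0,0,4],"rotation":[0,0,0]},
    {"offset":[0,0,0],"rotation":[0,0,0]}
  ]
}}

```text
time: 4.3
tool_pos: [0.4255, -0.312, 0.0736]
tool_rot: [3.139, 0.003, 1.615]
contact_force: [-0.5, 1.2, 0.4]
opening: 0.0915
```

{"name": "apply_moves", "arguments": {
  "motion": [
    {"offset":[0,0,0],"rotation":[0,0,0]},
    {"offset":[0,0,0],"rotation":[0,0,0]},
    {"offset":[0,0,0],"rotation":[0,0,0]},
    {"offset":[0,0,0],"rotation":[0,0,0]},
    {"offset":[0,0,0],"rotation":[0,0,0]},
    {"offset":[0,0,0],"rotation":[0,0,0]}
  ],
  "grip": 1,
  "grip_force": 25
}}

```text
time: 4.8
tool_pos: [0.426, -0.3124, 0.0747]
tool_rot: [3.138, 0.005, 1.615]
contact_force: [0.5, -0.8, -2.9]
opening: 0.0635
```

```bash
python3 -c "
from h import *
go(.425,-.311,.072,1.616)"
```

```text
t 4.8 P [ 0.426  -0.3124  0.0747] rpy [3.138 0.005 1.615] open 0.0635 F [ 0.5 -0.8 -2.9] | off [ 1.5 -1.   2.7] rot [ 0.004  0.005 -0.001]
```

{"name": "apply_moves", "arguments": {
  "motion": [
    {"offset":[0,0,-15],"rotation":[0,0,0]},
    {"offset":[0,0,-30],"rotation":[0,0,0]},
    {"offset":[0,0,-35],"rotation":[0,0,0]},
    {"offset":[0,0,-35],"rotation":[0,0,0]},
    {"offset":[15,8,-30],"rotation":[0,0,-0.04]},
    {"offset":[33,16,-20],"rotation":[0,0,-0.04]},
    {"offset":[33,16,-10],"rotation":[0,0,-0.04]},
    {"offset":[33,16,0],"rotation":[0,0,-0.04]},
    {"offset":[33,16,0],"rotation":[0,0,-0.04]},
    {"offset":[33,16,0],"rotation":[0,0,0]},
    {"offset":[20,10,0],"rotation":[0,0,0]},
    {"offset":[10,5,0],"rotation":[0,0,0]}
  ]
}}

```text
time: 5.8
tool_pos: [0.4907, -0.0799, 0.255]
tool_rot: [-3.141, -0.003, 1.817]
contact_force: [0.1, -1.2, -2.6]
opening: 0.064
```

{"name": "apply_moves", "arguments": {
  "motion": [
    {"offset":[0,0,0],"rotation":[0,0,0]},
    {"offset":[0,0,0],"rotation":[0,0,0]},
    {"offset":[0,0,0],"rotation":[0,0,0]}
  ]
}}

```text
time: 6.05
tool_pos: [0.49, -0.0766, 0.2542]
tool_rot: [-3.139, -0.005, 1.823]
contact_force: [0.7, -0.6, -3.4]
opening: 0.0638
```

```bash
python3 - <<'E'
from h import *
go(.605,.082,.15,1.818)
c=Cam("wrist","w2")
t=c.topdown(0.605,.082,0.036); cv2.imwrite("pics/t2.png",t[:,:,::-1])
for q in ["slate_tile","slab","head","wax_tin","plinth"]: print(q,c.tip(q))
E
```

```text
t 6.05 P [ 0.49   -0.0766  0.2542] rpy [-3.139 -0.005  1.823] open 0.0638 F [ 0.7 -0.6 -3.4] | off [124.4 151.1 104.4] rot [-0.003 -0.005  0.005]
slate_tile [([0.6063, 0.0805, 0.0304], 0.68)]
slab [([0.5811, -0.0553, -0.0025], 0.87)]
head [([0.4396, -0.0691, 0.0018], 0.61)]
wax_tin [([0.4496, 0.0975, 0.0046], 0.62)]
plinth [([0.4888, -0.0777, 0.1794], 0.63)]
```

View pics/w2.png

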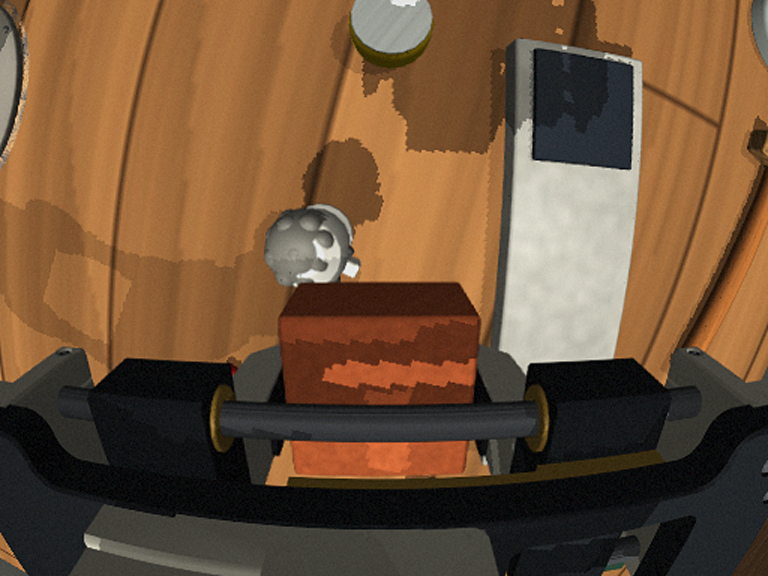

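View pics/t2.png

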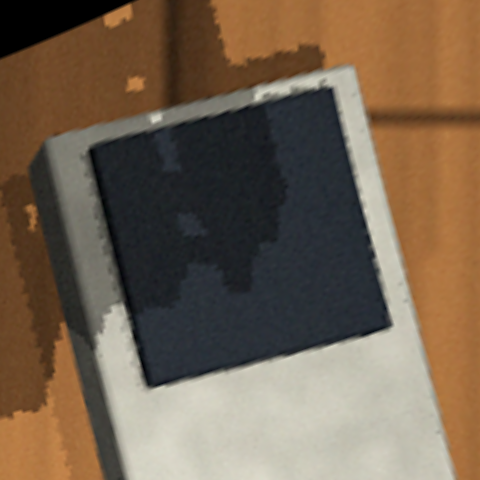

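The rectified tile measures 83 mm, with its centre at (0.6056,0.083) and slab yaw 0.243. Next I'll carry the plinth over the slate tile.

{"name": "apply_moves", "arguments": {
  "motion": [
    {"offset":[10,12,0],"rotation":[0,0,0]},
    {"offset":[20,25,0],"rotation":[0,0,0]},
    {"offset":[24,29,0],"rotation":[0,0,0]},
    {"offset":[24,29,0],"rotation":[0,0,0]},
    {"offset":[22,27,10],"rotation":[0,0,0]},
    {"offset":[16,20,20],"rotation":[0,0,0]},
    {"offset":[7,8,30],"rotation":[0,0,0]},
    {"offset":[0,0,30],"rotation":[0,0,0]},
    {"offset":[0,0,15],"rotation":[0,0,0]},
    {"offset":[0,0,0],"rotation":[0,0,0]},
    {"offset":[0,0,0],"rotation":[0,0,0]}
  ]
}}

```text
time: 7.27
tool_pos: [0.6131, 0.0812, 0.1454]
tool_rot: [3.139, -0.003, 1.81]
contact_force: [0.4, -0.4, -3.6]
opening: 0.0639
```

```bash
python3 - <<'E'
from h import *
go(.6056,.083,.1107,1.814)
E
```

```text
t 7.27 P [0.6131 0.0812 0.1454] rpy [ 3.139e+00 -3.000e-03  1.810e+00] open 0.0639 F [ 0.4 -0.4 -3.6] | off [ 3.4 -6.9 34.7] rot [ 0.003 -0.003 -0.004]
```

{"name": "apply_moves", "arguments": {
  "motion": [
    {"offset":[3,-7,10],"rotation":[0.003,-0.003,-0.004]},
    {"offset":[0,0,12],"rotation":[0,0,0]},
    {"offset":[0,0,6],"rotation":[0,0,0]},
    {"offset":[0,0,0],"rotation":[0,0,0]},
    {"offset":[0,0,0],"rotation":[0,0,0]}
  ]
}}

```text
time: 7.68
tool_pos: [0.6085, 0.0801, 0.1209]
tool_rot: [3.134, 0.002, 1.811]
contact_force: [0.4, -1.4, -3.4]
opening: 0.0639
```

```bash
python3 - <<'E'
from h import *
go(.6056,.083,.1107,1.814)
E
```

```text
t 7.68 P [0.6085 0.0801 0.1209] rpy [3.134e+00 2.000e-03 1.811e+00] open 0.0639 F [ 0.4 -1.4 -3.4] | off [ 3.5 -2.3 10.2] rot [ 0.007  0.002 -0.003]
```

{"name": "apply_moves", "arguments": {
  "motion": [
    {"offset":[3.5,-2.5,3],"rotation":[0.007,0.002,-0.003]},
    {"offset":[0.5,-0.5,3],"rotation":[0,0,0]},
    {"offset":[0,0,2],"rotation":[0,0,0]},
    {"offset":[0,0,0],"rotation":[0,0,0]}
  ]
}}

```text
time: 8.02
tool_pos: [0.6059, 0.0832, 0.1146]
tool_rot: [3.138, 0.001, 1.814]
contact_force: [-0.5, -0.1, -3.2]
opening: 0.0639
```

```bash
python3 - <<'E'
from h import *
go(.6056,.083,.1107,1.814)
E
```

```text
t 8.02 P [0.6059 0.0832 0.1146] rpy [3.138e+00 1.000e-03 1.814e+00] open 0.0639 F [-0.5 -0.1 -3.2] | off [-0.1 -0.4  3.9] rot [ 0.004  0.001 -0.   ]
```

{"name": "apply_moves", "arguments": {
  "motion": [
    {"offset":[0,-0.3,2],"rotation":[0.003,0.001,0]},
    {"offset":[0,0,1.5],"rotation":[0,0,0]},
    {"offset":[0,0,1],"rotation":[0,0,0]},
    {"offset":[0,0,0],"rotation":[0,0,0]}
  ]
}}

```text
time: 8.35
tool_pos: [0.6061, 0.0833, 0.111]
tool_rot: [3.139, 0.0, 1.814]
contact_force: [0.1, -0.6, -3.1]
opening: 0.0639
```

```bash
python3 - <<'E'
from h import *
go(.6056,.083,.1107,1.814)
E
```

```text
t 8.35 P [0.6061 0.0833 0.111 ] rpy [3.139 0.    1.814] open 0.0639 F [ 0.1 -0.6 -3.1] | off [-0.2 -0.6  0.3] rot [ 0.002  0.    -0.   ]
```

Force is still just the weight; I'll go a little further until contact.

{"name": "apply_moves", "arguments": {
  "motion": [
    {"offset":[0,-0.3,1.2],"rotation":[0,0,0]},
    {"offset":[0,0,1],"rotation":[0,0,0]},
    {"offset":[0,0,0],"rotation":[0,0,0]}
  ]
}}

```text
time: 8.6
tool_pos: [0.6061, 0.0834, 0.1111]
tool_rot: [3.137, 0.001, 1.814]
contact_force: [-0.2, -0.4, -3.7]
opening: 0.0643
```

{"name": "apply_moves", "arguments": {
  "motion": [
    {"offset":[0,-0.3,2],"rotation":[0,0,0]},
    {"offset":[0,0,2],"rotation":[0,0,0]},
    {"offset":[0,0,1],"rotation":[0,0,0]}
  ]
}}

```text
time: 8.85
tool_pos: [0.6062, 0.0835, 0.1108]
tool_rot: [3.135, 0.002, 1.815]
contact_force: [-1.8, 0.8, 0.7]
opening: 0.0639
```

Contact made (vertical force went from -3.5 to +0.7 N, and z has stopped). Releasing.

{"name": "apply_moves", "arguments": {
  "motion": [
    {"offset":[0,0,0],"rotation":[0,0,0]},
    {"offset":[0,0,0],"rotation":[0,0,0]},
    {"offset":[0,0,0],"rotation":[0,0,0]},
    {"offset":[0,0,0],"rotation":[0,0,0]},
    {"offset":[0,0,0],"rotation":[0,0,0]},
    {"offset":[0,0,0],"rotation":[0,0,0]}
  ],
  "grip": 0
}}

```text
time: 9.35
tool_pos: [0.6075, 0.0834, 0.1111]
tool_rot: [3.131, 0.003, 1.815]
contact_force: [0.3, -0.6, -0.9]
opening: 0.0918
```

{"name": "apply_moves", "arguments": {
  "motion": [
    {"offset":[0,0,-15],"rotation":[0,0,0]},
    {"offset":[0,0,-30],"rotation":[0,0,0]},
    {"offset":[0,0,-35],"rotation":[0,0,0]},
    {"offset":[0,0,-35],"rotation":[0,0,0]},
    {"offset":[0,0,-35],"rotation":[0,0,0]},
    {"offset":[0,0,-20],"rotation":[0,0,0]},
    {"offset":[0,0,0],"rotation":[0,0,0]}
  ]
}}

```text
time: 9.93
tool_pos: [0.6048, 0.0832, 0.2846]
tool_rot: [3.14, 0.001, 1.814]
contact_force: [1.3, 0.4, 0.2]
opening: 0.0917
```

```bash
python3 - <<'E'
from h import *
go(.585,-.24,.29,1.57)
c=Cam("wrist","w3")
t=c.topdown(0.6056,.083,0.076); cv2.imwrite("pics/t3.png",t[:,:,::-1])
for q in ["slate_tile","slab","plinth","rough","offcut","wax_tin"]: print(q,c.tip(q))
E
```

```text
t 9.93 P [0.6048 0.0832 0.2846] rpy [3.140e+00 1.000e-03 1.814e+00] open 0.0917 F [1.3 0.4 0.2] | off [-308.9  -97.2   -5.5] rot [0.002 0.    0.244]
slate_tile []
slab [([0.582, -0.0547, -0.0019], 0.74)]
plinth [([0.6066, 0.0832, 0.0358], 0.8)]
rough []
offcut [([0.5829, -0.054, 0.0005], 0.35)]
wax_tin [([0.4508, 0.1005, 0.0022], 0.79)]
```

View pics/w3.png

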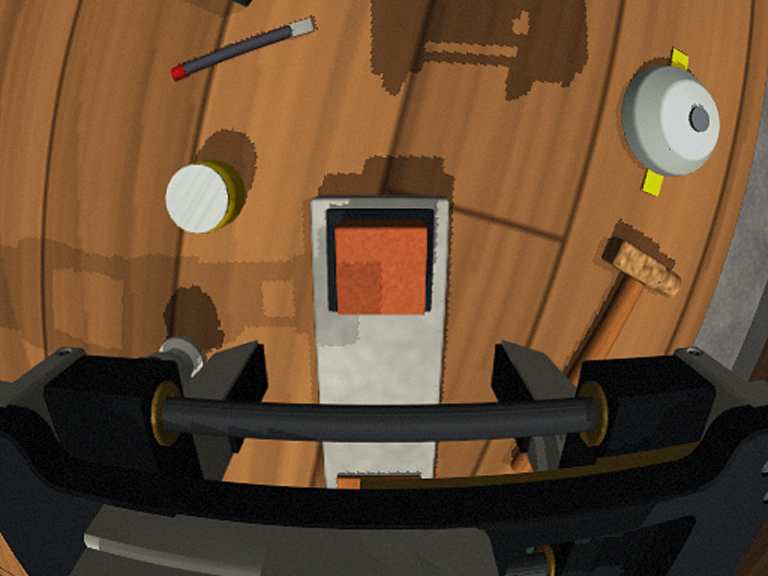

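View pics/t3.png

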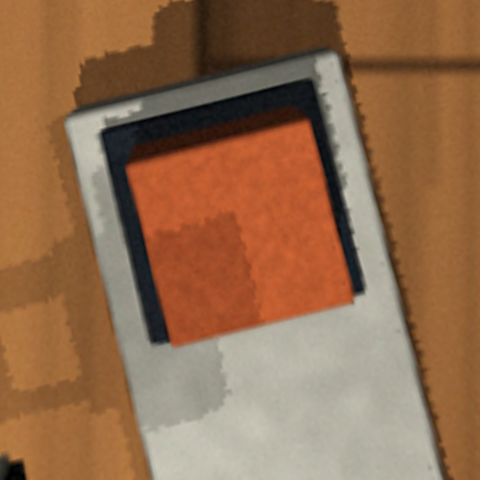

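```bash
python3 - <<'E'
from h import *
c=Cam("wrist")
t=c.topdown(0.6056,.083,0.036); cv2.imwrite("pics/t4.png",t[:,:,::-1])
E
```

```text
(no output)
```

View pics/t4.png

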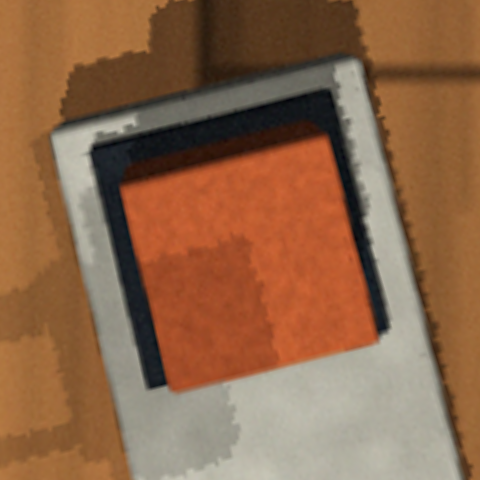

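The plinth is about 2 mm from the tile centre, square and upright. Next is the block.

{"name": "apply_moves", "arguments": {
  "motion": [
    {"offset":[-20,0,0],"rotation":[0,0,0.04]},
    {"offset":[-38,0,0],"rotation":[0,0,0.04]},
    {"offset":[-38,0,0],"rotation":[0,0,0.04]},
    {"offset":[-38,0,0],"rotation":[0,0,0.04]},
    {"offset":[-38,0,0],"rotation":[0,0,0.04]},
    {"offset":[-38,0,0],"rotation":[0,0,0.04]},
    {"offset":[-38,-9,0],"rotation":[0,0,0]},
    {"offset":[-38,-9,0],"rotation":[0,0,0]},
    {"offset":[-38,-9,0],"rotation":[0,0,0]},
    {"offset":[-38,-9,0],"rotation":[0,0,0]},
    {"offset":[-30,-5,0],"rotation":[0,0,0]},
    {"offset":[-15,0,0],"rotation":[0,0,0]}
  ]
}}

```text
time: 11.33
tool_pos: [0.5872, -0.3339, 0.264]
tool_rot: [-3.116, -0.008, 1.572]
contact_force: [-0.1, 0.8, -0.3]
opening: 0.0917
```

{"name": "apply_moves", "arguments": {
  "motion": [
    {"offset":[0,0,0],"rotation":[0,0,0]},
    {"offset":[0,0,0],"rotation":[0,0,0]},
    {"offset":[0,0,0],"rotation":[0,0,0]}
  ]
}}

```text
time: 11.58
tool_pos: [0.5852, -0.3382, 0.2604]
tool_rot: [-3.112, -0.01, 1.566]
contact_force: [0.5, -0.6, -0.3]
opening: 0.092
```

```bash
python3 - <<'E'
from h import *
go(.589,-.355,.2,1.57)
c=Cam("wrist","w5")
t=np.hstack([c.topdown(0.589,-.355,0.07,n=400),c.topdown(0.6682,-.1694,0.036,n=400)]); cv2.imwrite("pics/t5.png",t[:,:,::-1])
for q in ["oak_tile","slab","block"]: print(q,c.tip(q))
E
```

```text
t 11.58 P [ 0.5852 -0.3382  0.2604] rpy [-3.112 -0.01   1.566] open 0.092 F [ 0.5 -0.6 -0.3] | off [-17.4   5.6  60.1] rot [-0.03  -0.01  -0.004]
oak_tile [([0.6694, -0.1723, 0.0324], 0.58)]
slab [([0.5892, -0.3565, 0.0002], 0.74)]
block [([0.5887, -0.3585, -0.0015], 0.61)]
```

View pics/w5.png

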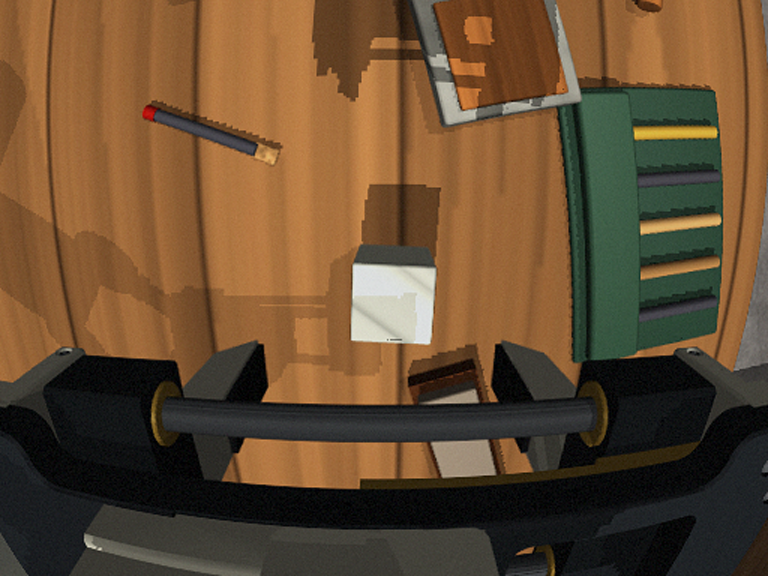

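View pics/t5.png

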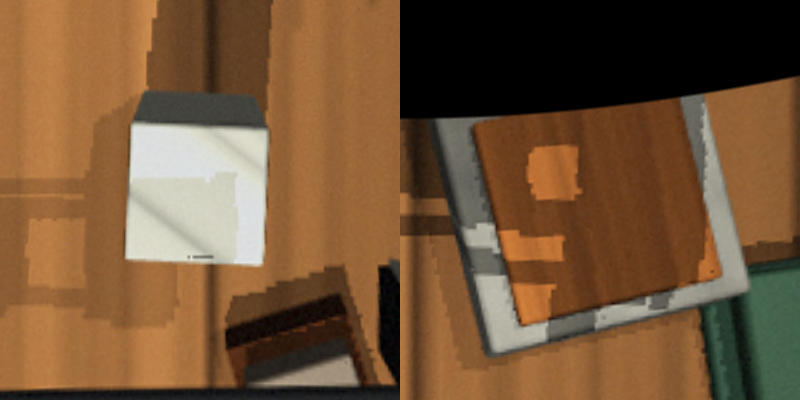

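Block measured at (0.588,-0.353) with yaw -0.04 and 54.5 mm sides, which agrees. Oak tile centre is near (0.668,-0.170).

{"name": "apply_moves", "arguments": {
  "motion": [
    {"offset":[-8,1,10],"rotation":[-0.03,-0.01,0.035]},
    {"offset":[-7,0,25],"rotation":[0,0,0]},
    {"offset":[0,0,30],"rotation":[0,0,0]},
    {"offset":[0,0,25],"rotation":[0,0,0]},
    {"offset":[0,0,10],"rotation":[0,0,0]},
    {"offset":[0,0,0],"rotation":[0,0,0]},
    {"offset":[0,0,0],"rotation":[0,0,0]}
  ]
}}

```text
time: 12.37
tool_pos: [0.5915, -0.3462, 0.1634]
tool_rot: [3.131, 0.006, 1.542]
contact_force: [0.2, 0.3, -0.1]
opening: 0.0919
```

```bash
python3 - <<'E'
from h import *
go(.588,-.353,.092,1.531)
E
```

```text
t 12.37 P [ 0.5915 -0.3462  0.1634] rpy [3.131 0.006 1.542] open 0.0919 F [ 0.2  0.3 -0.1] | off [-6.5 -4.1 71.4] rot [0.011 0.006 0.011]
```

{"name": "apply_moves", "arguments": {
  "motion": [
    {"offset":[-6.5,-4,10],"rotation":[0.011,0.006,0.011]},
    {"offset":[0,0,25],"rotation":[0,0,0]},
    {"offset":[0,-1,15],"rotation":[0,0,0]},
    {"offset":[0,-1,10],"rotation":[0,0,0]},
    {"offset":[0,0,3],"rotation":[0,0,0]},
    {"offset":[0,0,0],"rotation":[0,0,0]}
  ]
}}

```text
time: 12.87
tool_pos: [0.5885, -0.3559, 0.1059]
tool_rot: [3.132, 0.008, 1.53]
contact_force: [-0.1, -0.9, 1.0]
opening: 0.0919
```

```bash
python3 - <<'E'
from h import *
go(.588,-.353,.092,1.531)
E
```

```text
t 12.87 P [ 0.5885 -0.3559  0.1059] rpy [3.132 0.008 1.53 ] open 0.0919 F [-0.1 -0.9  1. ] | off [ 3.  -0.8 13.9] rot [ 0.009  0.008 -0.001]
```

{"name": "apply_moves", "arguments": {
  "motion": [
    {"offset":[3,-1,6],"rotation":[0.009,0.008,0]},
    {"offset":[0,0,6],"rotation":[0,0,0]},
    {"offset":[0,0,3],"rotation":[0,0,0]},
    {"offset":[0,0,0],"rotation":[0,0,0]}
  ]
}}

```text
time: 13.2
tool_pos: [0.5888, -0.3538, 0.0927]
tool_rot: [3.138, 0.002, 1.53]
contact_force: [0.5, -0.1, -0.2]
opening: 0.0915
```

{"name": "apply_moves", "arguments": {
  "motion": [
    {"offset":[0,0,0],"rotation":[0,0,0]},
    {"offset":[0,0,0],"rotation":[0,0,0]},
    {"offset":[0,0,0],"rotation":[0,0,0]},
    {"offset":[0,0,0],"rotation":[0,0,0]},
    {"offset":[0,0,0],"rotation":[0,0,0]},
    {"offset":[0,0,0],"rotation":[0,0,0]},
    {"offset":[0,0,0],"rotation":[0,0,0]}
  ],
  "grip": 1,
  "grip_force": 30
}}

```text
time: 13.78
tool_pos: [0.5891, -0.354, 0.094]
tool_rot: [3.137, 0.003, 1.53]
contact_force: [1.6, -0.4, -0.6]
opening: 0.0559
```

```bash
python3 - <<'E'
from h import *
go(.668,-.170,.22,1.814)
E
```

```text
t 13.78 P [ 0.5891 -0.354   0.094 ] rpy [3.137e+00 3.000e-03 1.530e+00] open 0.0559 F [ 1.6 -0.4 -0.6] | off [ 186.7   71.9 -126.2] rot [ 0.004  0.004 -0.284]
```

{"name": "apply_moves", "arguments": {
  "motion": [
    {"offset":[0,0,-15],"rotation":[0,0,0]},
    {"offset":[0,0,-30],"rotation":[0,0,0]},
    {"offset":[0,0,-35],"rotation":[0,0,0]},
    {"offset":[0,0,-30],"rotation":[0,0,0]},
    {"offset":[12,6,-10],"rotation":[0,0,-0.04]},
    {"offset":[25,14,0],"rotation":[0,0,-0.05]},
    {"offset":[30,17,0],"rotation":[0,0,-0.05]},
    {"offset":[30,17,0],"rotation":[0,0,-0.05]},
    {"offset":[30,17,0],"rotation":[0,0,-0.05]},
    {"offset":[25,14,0],"rotation":[0,0,-0.04]},
    {"offset":[12,6,0],"rotation":[0,0,0]},
    {"offset":[0,0,0],"rotation":[0,0,0]}
  ]
}}

```text
time: 14.78
tool_pos: [0.6595, -0.1682, 0.2]
tool_rot: [-3.124, -0.022, 1.829]
contact_force: [-0.4, -0.9, -5.4]
opening: 0.0562
```

```bash
python3 - <<'E'
from h import *
go(.668,-.170,.130,1.814)
E
```

```text
t 14.78 P [ 0.6595 -0.1682  0.2   ] rpy [-3.124 -0.022  1.829] open 0.0562 F [-0.4 -0.9 -5.4] | off [-5.5  9.  69.7] rot [-0.018 -0.022  0.016]
```

{"name": "apply_moves", "arguments": {
  "motion": [
    {"offset":[-4,7,5],"rotation":[-0.018,-0.022,0.016]},
    {"offset":[0,0,15],"rotation":[0,0,0]},
    {"offset":[0,0,15],"rotation":[0,0,0]},
    {"offset":[0,0,8],"rotation":[0,0,0]},
    {"offset":[0,0,0],"rotation":[0,0,0]},
    {"offset":[0,0,0],"rotation":[0,0,0]}
  ]
}}

```text
time: 15.28
tool_pos: [0.6649, -0.1687, 0.1486]
tool_rot: [-3.133, -0.003, 1.817]
contact_force: [-0.1, 0.2, -5.7]
opening: 0.0559
```

```bash
python3 - <<'E'
from h import *
go(.668,-.170,.130,1.814)
c=Cam("side","s6"); c=Cam("wrist","w6")
E
```

```text
t 15.28 P [ 0.6649 -0.1687  0.1486] rpy [-3.133e+00 -3.000e-03  1.817e+00] open 0.0559 F [-0.1  0.2 -5.7] | off [-2.   2.8 18.6] rot [-0.008 -0.003  0.003]
```

View pics/w6.png

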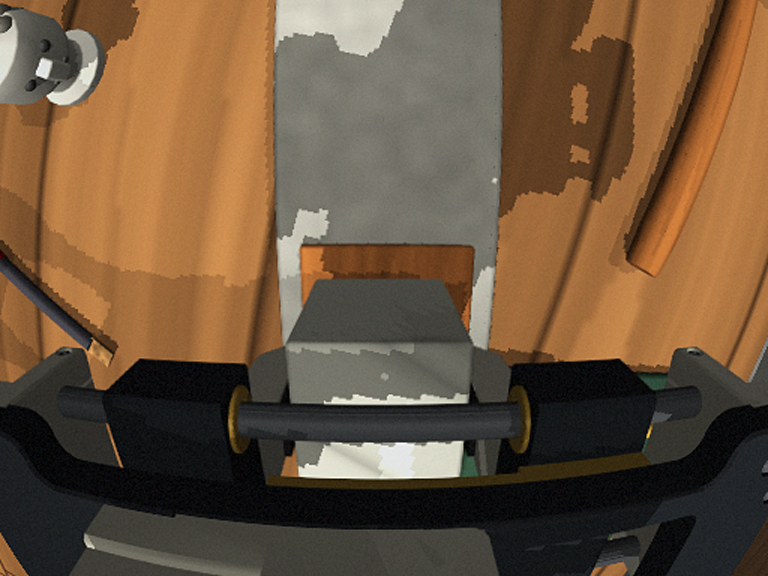

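The block hangs over the oak tile, whose near edge is visible at px (302,246)–(473,246). I'll use that to refine the tile centre.

```bash
python3 - <<'E'
from h import *
c=Cam("wrist")
a=c.plane(np.array([[302.,246],[473,246]])/1.5-.17,.036); d=a[1]-a[0]; print(a.round(4),np.linalg.norm(d)); 
x=d/np.linalg.norm(d); y=np.array([-x[1],x[0],0]); print(np.arctan2(x[1],x[0]), a.mean(0)-.042*y)
a=c.plane(np.array([[273.,0],[283,330],[499,5],[490,345]])/1.5,.03); print(a.round(4))
E
```

```text
[[ 0.6185 -0.1394  0.036 ]
 [ 0.6978 -0.1192  0.036 ]] 0.0818263089199776
0.2490701775054594 [ 0.66853094 -0.17000965  0.036     ]
[[ 0.5746 -0.0238  0.03  ]
 [ 0.6167 -0.1872  0.03  ]
 [ 0.6812  0.0008  0.03  ]
 [ 0.7249 -0.1687  0.03  ]]
```

Confirmed at (0.6685,-0.170), yaw 0.249. Lowering.

{"name": "apply_moves", "arguments": {
  "motion": [
    {"offset":[-2.5,3,5],"rotation":[-0.008,-0.003,0.003]},
    {"offset":[0,0,6],"rotation":[0,0,0]},
    {"offset":[0,0,4],"rotation":[0,0,0]},
    {"offset":[0,0,0],"rotation":[0,0,0]}
  ]
}}

```text
time: 15.77
tool_pos: [0.6705, -0.1717, 0.1364]
tool_rot: [3.135, 0.004, 1.813]
contact_force: [0.1, -0.1, -5.0]
opening: 0.0559
```

```bash
python3 - <<'E'
from h import *
go(.668,-.170,.130,1.814)
E
```

```text
t 15.77 P [ 0.6705 -0.1717  0.1364] rpy [3.135 0.004 1.813] open 0.0559 F [ 0.1 -0.1 -5. ] | off [ 2.3 -2.1  6.4] rot [ 0.007  0.004 -0.001]
```

{"name": "apply_moves", "arguments": {
  "motion": [
    {"offset":[1.5,-2,3],"rotation":[0.007,0.004,0]},
    {"offset":[0,0,2.5],"rotation":[0,0,0]},
    {"offset":[0,0,1.5],"rotation":[0,0,0]},
    {"offset":[0,0,1],"rotation":[0,0,0]}
  ]
}}

```text
time: 16.1
tool_pos: [0.6682, -0.1707, 0.13]
tool_rot: [3.141, 0.001, 1.813]
contact_force: [-4.3, 1.7, 4.1]
opening: 0.0556
```

{"name": "apply_moves", "arguments": {
  "motion": [
    {"offset":[0,0,2],"rotation":[0,0,0]},
    {"offset":[0,0,1.5],"rotation":[0,0,0]}
  ]
}}

```text
time: 16.27
tool_pos: [0.6681, -0.1707, 0.13]
tool_rot: [3.14, 0.002, 1.813]
contact_force: [-4.1, 0.7, 1.6]
opening: 0.056
```

```bash
python3 - <<'E'
from h import *
go(.668,-.170,.130,1.814)
E
```

```text
t 16.27 P [ 0.6681 -0.1707  0.13  ] rpy [3.140e+00 2.000e-03 1.813e+00] open 0.056 F [-4.1  0.7  1.6] | off [0.7 0.  0. ] rot [ 0.001  0.002 -0.001]
```

{"name": "apply_moves", "arguments": {
  "motion": [
    {"offset":[0,0,0],"rotation":[0,0,0]},
    {"offset":[0,0,0],"rotation":[0,0,0]},
    {"offset":[0,0,0],"rotation":[0,0,0]},
    {"offset":[0,0,0],"rotation":[0,0,0]},
    {"offset":[0,0,0],"rotation":[0,0,0]},
    {"offset":[0,0,0],"rotation":[0,0,0]}
  ],
  "grip": 0
}}

```text
time: 16.77
tool_pos: [0.6708, -0.1714, 0.1333]
tool_rot: [3.132, 0.008, 1.813]
contact_force: [-0.5, 0.6, 0.7]
opening: 0.09
```

{"name": "apply_moves", "arguments": {
  "motion": [
    {"offset":[0,0,-15],"rotation":[0,0,0]},
    {"offset":[0,0,-30],"rotation":[0,0,0]},
    {"offset":[0,0,-35],"rotation":[0,0,0]},
    {"offset":[0,0,-35],"rotation":[0,0,0]},
    {"offset":[0,0,-30],"rotation":[0,0,0]},
    {"offset":[0,0,-10],"rotation":[0,0,0]},
    {"offset":[0,0,0],"rotation":[0,0,0]}
  ]
}}

```text
time: 17.35
tool_pos: [0.6685, -0.1706, 0.2915]
tool_rot: [3.137, 0.004, 1.813]
contact_force: [-0.7, 0.5, -0.5]
opening: 0.0921
```

```bash
python3 - <<'E'
from h import *
go(.569,.33,.27,1.57)
c=Cam("wrist","w7")
t=np.hstack([c.topdown(0.6683,-.170,0.106,n=400),c.topdown(0.6683,-.17,0.036,n=400)]); cv2.imwrite("pics/t7.png",t[:,:,::-1])
for q in ["oak_tile","block"]: print(q,c.tip(q))
E
```

```text
t 17.35 P [ 0.6685 -0.1706  0.2915] rpy [3.137 0.004 1.813] open 0.0921 F [-0.7  0.5 -0.5] | off [509.9  23.5  19.8] rot [0.005 0.003 0.243]
oak_tile []
block [([0.668, -0.1728, 0.0363], 0.87), ([0.5799, -0.0542, -0.0017], 0.61)]
```

View pics/t7.png

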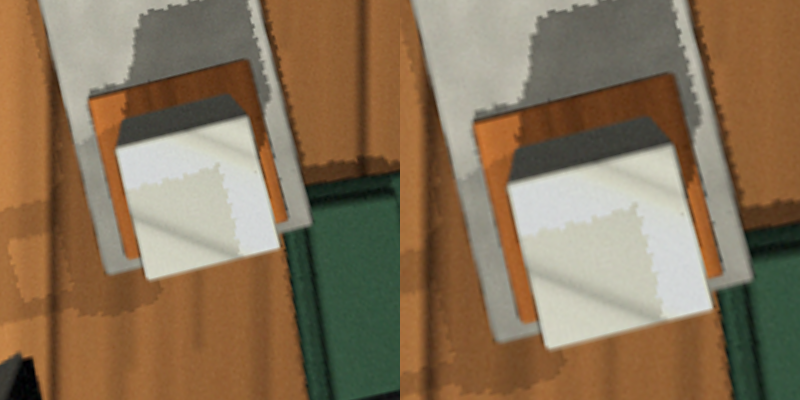

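The block is centred on the oak tile (rectified centres coincide within 1 mm). Next is the rough head.

{"name": "apply_moves", "arguments": {
  "motion": [
    {"offset":[20,0,0],"rotation":[0,0,0.04]},
    {"offset":[38,0,0],"rotation":[0,0,0.04]},
    {"offset":[40,0,0],"rotation":[0,0,0.04]},
    {"offset":[40,0,0],"rotation":[0,0,0.04]},
    {"offset":[40,0,0],"rotation":[0,0,0.04]},
    {"offset":[40,0,0],"rotation":[0,0,0.04]},
    {"offset":[40,-10,0],"rotation":[0,0,0]},
    {"offset":[40,-10,0],"rotation":[0,0,0]},
    {"offset":[40,-10,0],"rotation":[0,0,0]},
    {"offset":[40,-10,0],"rotation":[0,0,0]},
    {"offset":[40,-10,0],"rotation":[0,0,0]},
    {"offset":[30,-5,0],"rotation":[0,0,0]}
  ]
}}

```text
time: 18.5
tool_pos: [0.58, 0.2785, 0.2589]
tool_rot: [-3.094, 0.004, 1.546]
contact_force: [0.4, 0.2, -0.7]
opening: 0.0916
```

{"name": "apply_moves", "arguments": {
  "motion": [
    {"offset":[20,0,-10],"rotation":[0,0,0]},
    {"offset":[0,0,-10],"rotation":[0,0,0]},
    {"offset":[0,0,0],"rotation":[0,0,0]},
    {"offset":[0,0,0],"rotation":[0,0,0]}
  ]
}}

```text
time: 18.83
tool_pos: [0.5759, 0.3064, 0.2698]
tool_rot: [-3.078, 0.008, 1.556]
contact_force: [-0.4, 0.1, -0.9]
opening: 0.0921
```

```bash
python3 - <<'E'
from h import *
go(.569,.349,.27,1.57)
c=Cam("wrist","w8")
t=np.hstack([c.topdown(0.569,.349,0.066,n=400),c.topdown(0.569,.349,0.02,n=400)]); cv2.imwrite("pics/t8.png",t[:,:,::-1])
for q in ["rough","offcut"]: print(q,c.tip(q))
E
```

```text
t 18.83 P [0.5759 0.3064 0.2698] rpy [-3.078  0.008  1.556] open 0.0921 F [-0.4  0.1 -0.9] | off [42.4 -7.5 -0.1] rot [-0.063  0.008 -0.014]
rough [([0.5687, 0.3542, 0.0017], 0.65)]
offcut [([0.4227, 0.3049, -0.0002], 0.83)]
```

View pics/w8.png

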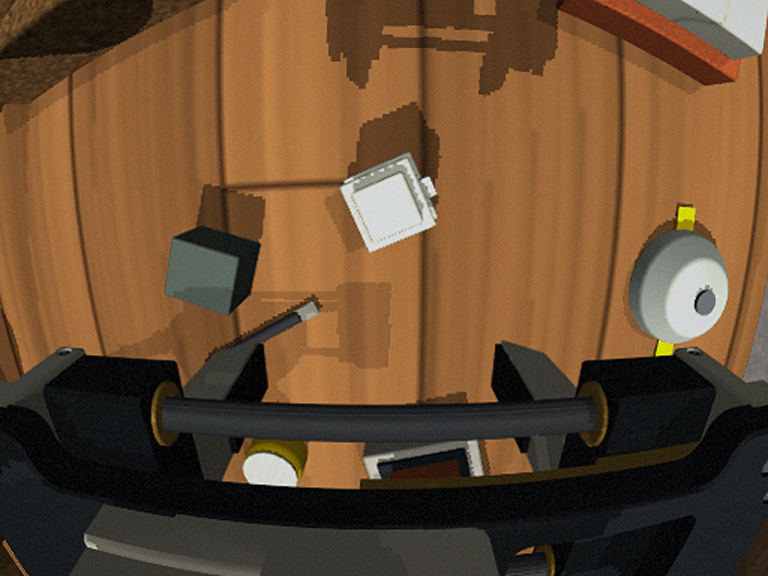

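View pics/t8.png

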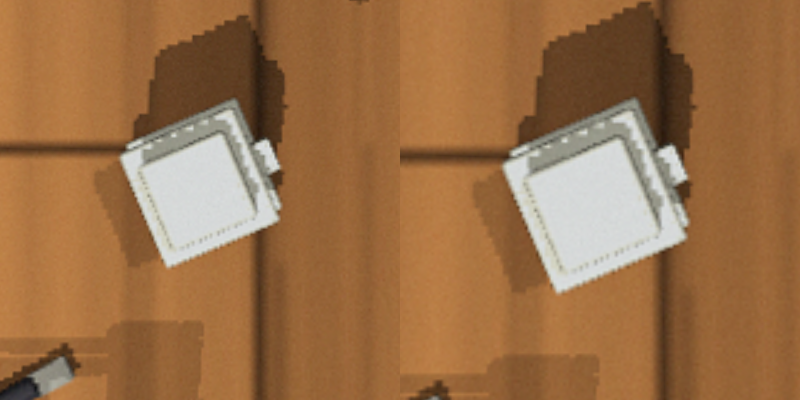

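The rough head sits at px (390,200) with its nose to the right, yaw about 0.43. I'll turn the gripper to that yaw above it and look again.

{"name": "apply_moves", "arguments": {
  "motion": [
    {"offset":[20,-3,0],"rotation":[-0.063,0.008,0]},
    {"offset":[20,-3,0],"rotation":[0,0,0]},
    {"offset":[0,0,0],"rotation":[0,0,0.1]},
    {"offset":[0,0,0],"rotation":[0,0,0.12]},
    {"offset":[0,0,0],"rotation":[0,0,0.12]},
    {"offset":[0,0,0],"rotation":[0,0,0.12]},
    {"offset":[0,0,0],"rotation":[0,0,0.12]},
    {"offset":[0,0,0],"rotation":[0,0,0.12]},
    {"offset":[0,0,0],"rotation":[0,0,0.12]},
    {"offset":[0,0,0],"rotation":[0,0,0.12]},
    {"offset":[0,0,0],"rotation":[0,0,0.1]},
    {"offset":[0,0,0],"rotation":[0,0,0.06]}
  ]
}}

```text
time: 19.98
tool_pos: [0.5766, 0.3292, 0.2664]
tool_rot: [3.138, 0.003, 0.391]
contact_force: [0.7, 1.1, -0.4]
opening: 0.0918
```

{"name": "apply_moves", "arguments": {
  "motion": [
    {"offset":[0,0,0],"rotation":[0,0,0]},
    {"offset":[0,0,0],"rotation":[0,0,0]},
    {"offset":[0,0,0],"rotation":[0,0,0]}
  ]
}}

```text
time: 20.23
tool_pos: [0.5777, 0.3256, 0.2658]
tool_rot: [3.138, 0.004, 0.388]
contact_force: [0.6, 0.3, -0.3]
opening: 0.092
```

```bash
python3 - <<'E'
from h import *
go(.569,.352,.11,.43)
c=Cam("wrist","w9")
t=np.hstack([c.topdown(0.569,.352,0.077,half=.05,n=400),c.topdown(0.569,.352,0.02,half=.05,n=400)]); cv2.imwrite("pics/t9.png",t[:,:,::-1])
for q in ["rough"]: print(q,c.tip(q))
E
```

```text
t 20.23 P [0.5777 0.3256 0.2658] rpy [3.138 0.004 0.388] open 0.092 F [ 0.6  0.3 -0.3] | off [  2.5 -28.4 155.6] rot [ 0.004  0.004 -0.042]
rough [([0.5695, 0.3555, -0.0013], 0.86)]
```

View pics/w9.png

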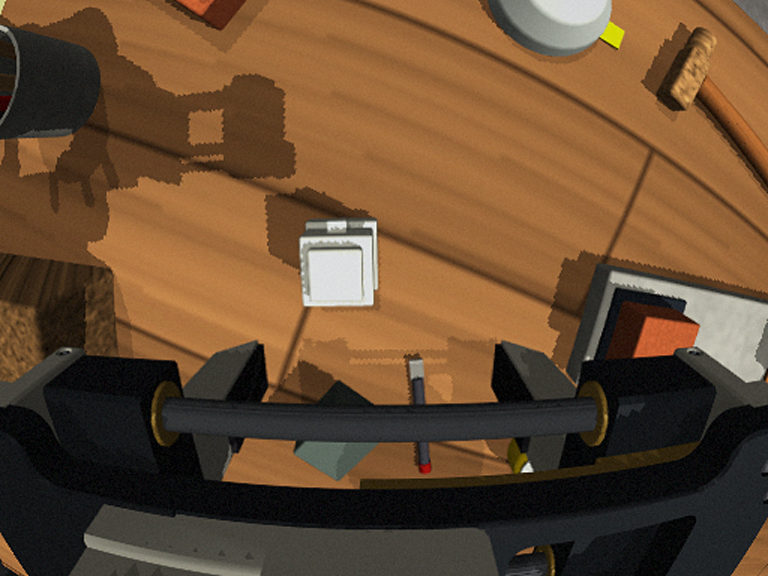

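View pics/t9.png

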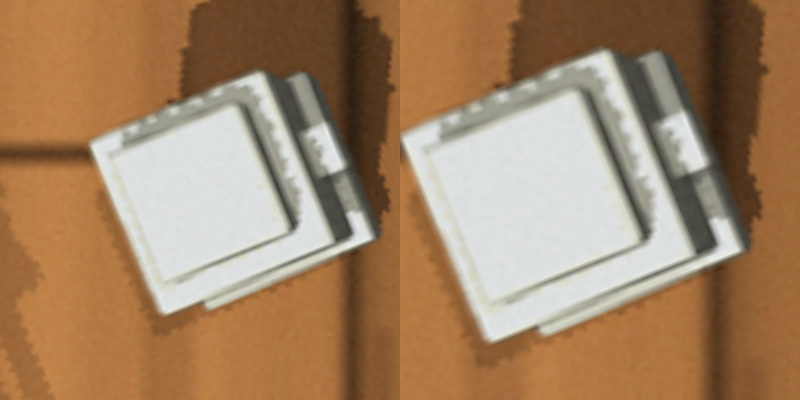

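Cap corners rectify to a 34.6 mm square (36 expected), centre (0.570,0.354), yaw 0.40; the network agrees. Descending to grasp the 50 mm head section.

```bash
python3 - <<'E'
from h import *
go(.5698,.3538,.095,.40)
E
```

```text
t 20.33 P [0.5777 0.3259 0.2658] rpy [3.138 0.004 0.388] open 0.0915 F [-0.4  0.4  0.1] | off [  4.  -29.5 170.7] rot [ 0.004  0.004 -0.012]
```

{"name": "apply_moves", "arguments": {
  "motion": [
    {"offset":[2,-12,5],"rotation":[0.004,0.004,-0.012]},
    {"offset":[2,-12,15],"rotation":[0,0,0]},
    {"offset":[0,-4,25],"rotation":[0,0,0]},
    {"offset":[0,0,30],"rotation":[0,0,0]},
    {"offset":[0,0,20],"rotation":[0,0,0]},
    {"offset":[0,0,5],"rotation":[0,0,0]},
    {"offset":[0,0,0],"rotation":[0,0,0]}
  ]
}}

```text
time: 20.92
tool_pos: [0.5695, 0.3599, 0.1625]
tool_rot: [-3.138, -0.007, 0.41]
contact_force: [-0.1, 0.8, -0.9]
opening: 0.0913
```

```bash
python3 - <<'E'
from h import *
go(.5698,.3538,.095,.40)
E
```

```text
t 20.92 P [0.5695 0.3599 0.1625] rpy [-3.138 -0.007  0.41 ] open 0.0913 F [-0.1  0.8 -0.9] | off [-2.6  6.  67.5] rot [-0.003 -0.007  0.01 ]
```

{"name": "apply_moves", "arguments": {
  "motion": [
    {"offset":[-2.5,5,10],"rotation":[-0.003,-0.007,0.01]},
    {"offset":[0,0,20],"rotation":[0,0,0]},
    {"offset":[0,0,15],"rotation":[0,0,0]},
    {"offset":[0,0,5],"rotation":[0,0,0]},
    {"offset":[0,0,0],"rotation":[0,0,0]},
    {"offset":[0,0,0],"rotation":[0,0,0]}
  ]
}}

```text
time: 21.42
tool_pos: [0.5715, 0.3555, 0.1155]
tool_rot: [-3.141, -0.008, 0.4]
contact_force: [0.1, 0.4, 0.1]
opening: 0.0917
```

```bash
python3 - <<'E'
from h import *
go(.5698,.3538,.095,.40)
E
```

```text
t 21.42 P [0.5715 0.3555 0.1155] rpy [-3.141 -0.008  0.4  ] open 0.0917 F [0.1 0.4 0.1] | off [-2.4  0.9 20.4] rot [-0.    -0.008 -0.   ]
```

{"name": "apply_moves", "arguments": {
  "motion": [
    {"offset":[-2.5,1,8],"rotation":[0,-0.008,0]},
    {"offset":[0,0,7],"rotation":[0,0,0]},
    {"offset":[0,0,5],"rotation":[0,0,0]},
    {"offset":[0,0,0],"rotation":[0,0,0]},
    {"offset":[0,0,0],"rotation":[0,0,0]}
  ]
}}

```text
time: 21.83
tool_pos: [0.5712, 0.3539, 0.0974]
tool_rot: [-3.141, -0.005, 0.399]
contact_force: [0.9, -0.3, -0.1]
opening: 0.0916
```

```bash
python3 - <<'E'
from h import *
go(.5698,.3538,.095,.40)
E
```

```text
t 21.83 P [0.5712 0.3539 0.0974] rpy [-3.141 -0.005  0.399] open 0.0916 F [ 0.9 -0.3 -0.1] | off [-1.4 -0.4  2.4] rot [-0.    -0.005 -0.001]
```

{"name": "apply_moves", "arguments": {
  "motion": [
    {"offset":[-1.5,0,0.5],"rotation":[0,-0.005,0]},
    {"offset":[0,0,0],"rotation":[0,0,0]},
    {"offset":[0,0,0],"rotation":[0,0,0]},
    {"offset":[0,0,0],"rotation":[0,0,0]},
    {"offset":[0,0,0],"rotation":[0,0,0]},
    {"offset":[0,0,0],"rotation":[0,0,0]},
    {"offset":[0,0,0],"rotation":[0,0,0]},
    {"offset":[0,0,0],"rotation":[0,0,0]}
  ],
  "grip": 1,
  "grip_force": 30
}}

```text
time: 22.5
tool_pos: [0.5701, 0.3535, 0.0978]
tool_rot: [-3.141, -0.001, 0.4]
contact_force: [0.8, -0.4, -1.3]
opening: 0.0501
```

```bash
python3 - <<'E'
from h import *
go(.6373,-.0433,.25,.243)
E
```

```text
t 22.5 P [0.5701 0.3535 0.0978] rpy [-3.141e+00 -1.000e-03  4.000e-01] open 0.0501 F [ 0.8 -0.4 -1.3] | off [ -92.3  391.6 -152.4] rot [-0.    -0.001  0.157]
```

{"name": "apply_moves", "arguments": {
  "motion": [
    {"offset":[0,0,-15],"rotation":[0,0,0]},
    {"offset":[0,0,-30],"rotation":[0,0,0]},
    {"offset":[0,0,-35],"rotation":[0,0,0]},
    {"offset":[0,0,-35],"rotation":[0,0,0]},
    {"offset":[-4,15,-25],"rotation":[0,0,0]},
    {"offset":[-6,30,-8],"rotation":[0,0,0.03]},
    {"offset":[-8,38,0],"rotation":[0,0,0.03]},
    {"offset":[-8,38,0],"rotation":[0,0,0.03]},
    {"offset":[-7,38,0],"rotation":[0,0,0.03]},
    {"offset":[-6,38,0],"rotation":[0,0,0.03]},
    {"offset":[-5,38,0],"rotation":[0,0,0]},
    {"offset":[-5,38,0],"rotation":[0,0,0]}
  ]
}}

```text
time: 23.5
tool_pos: [0.603, 0.0764, 0.241]
tool_rot: [-3.14, 0.022, 0.257]
contact_force: [1.1, -0.4, -4.8]
opening: 0.0502
```

```bash
python3 - <<'E'
from h import *
go(.6370,-.0433,.22,.243)
E
```

```text
t 23.5 P [0.603  0.0764 0.241 ] rpy [-3.14   0.022  0.257] open 0.0502 F [ 1.1 -0.4 -4.8] | off [  3.  124.5  20.8] rot [-0.001  0.022  0.014]
```

{"name": "apply_moves", "arguments": {
  "motion": [
    {"offset":[0,36,0],"rotation":[0,0.02,0.01]},
    {"offset":[0,34,0],"rotation":[0,0,0]},
    {"offset":[0,26,0],"rotation":[0,0,0]},
    {"offset":[0,14,5],"rotation":[0,0,0]},
    {"offset":[0,5,10],"rotation":[0,0,0]},
    {"offset":[0,0,5],"rotation":[0,0,0]},
    {"offset":[0,0,0],"rotation":[0,0,0]},
    {"offset":[0,0,0],"rotation":[0,0,0]}
  ]
}}

```text
time: 24.17
tool_pos: [0.628, -0.0488, 0.212]
tool_rot: [-3.137, 0.015, 0.236]
contact_force: [-0.5, 0.3, -4.8]
opening: 0.0501
```

```bash
python3 - <<'E'
from h import *
go(.6370,-.0433,.1278,.243)
Cam("scene","s10");Cam("wrist","w10")
E
```

```text
t 24.17 P [ 0.628  -0.0488  0.212 ] rpy [-3.137  0.015  0.236] open 0.0501 F [-0.5  0.3 -4.8] | off [11.3 -2.8 84.1] rot [-0.005  0.015 -0.007]
```

View pics/s10.png

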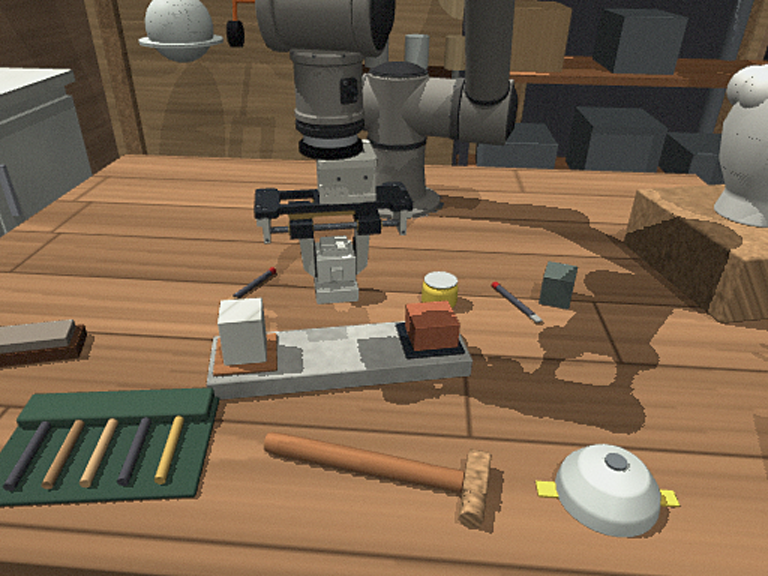

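View pics/w10.png

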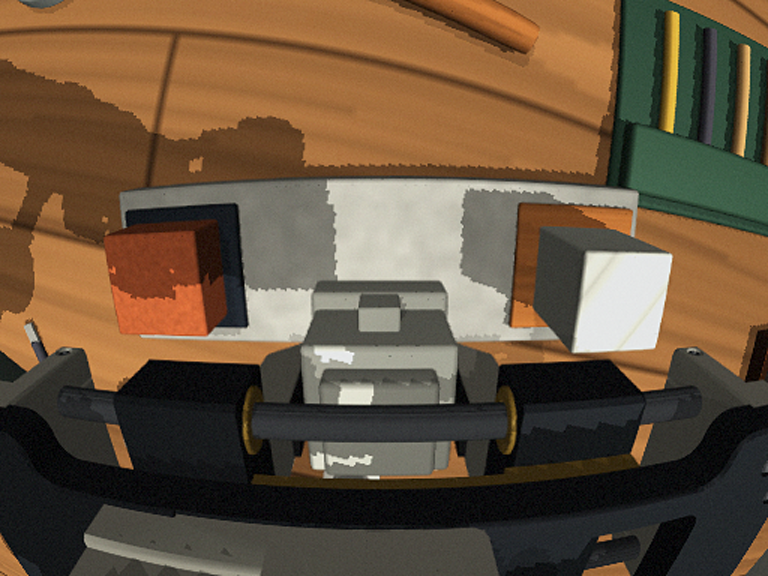

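```bash
python3 - <<'E'
from h import *
c=Cam("wrist")
f=lambda l,z:c.plane(np.array(l,float)/1.5-.17,z)
a=f([[237,205],[246,327],[518,204],[510,327]],.036); print(a.round(4), a.mean(0))
b=f([[250,182],[500,182]],.03); n=f([[262,341],[300,341],[500,337]],.03); 
x=np.array([np.cos(.243),np.sin(.243)]); print(b[:,:2]@x, n[:,:2]@x, a[:,:2]@x, np.array([.637,-.0433])@x)
E
```

```text
[[ 0.6554  0.0515  0.036 ]
 [ 0.5755  0.0331  0.036 ]
 [ 0.6973 -0.1187  0.036 ]
 [ 0.6177 -0.1396  0.036 ]] [ 0.63647306 -0.04342687  0.036     ]
[0.66222331 0.66120622] [0.55359855 0.55399835 0.55606202] [0.64856616 0.56650272 0.64828898 0.56594063] 0.6078666025831572
```

This view puts the slab middle at (0.6365,-0.0434), which agrees with the earlier measurement. Lowering the rough head.

{"name": "apply_moves", "arguments": {
  "motion": [
    {"offset":[9,-2,8],"rotation":[-0.005,0.015,-0.007]},
    {"offset":[0,0,18],"rotation":[0,0,0]},
    {"offset":[0,0,18],"rotation":[0,0,0]},
    {"offset":[0,0,10],"rotation":[0,0,0]},
    {"offset":[0,0,0],"rotation":[0,0,0]},
    {"offset":[0,0,0],"rotation":[0,0,0]}
  ]
}}

```text
time: 24.82
tool_pos: [0.639, -0.0387, 0.162]
tool_rot: [3.137, -0.01, 0.252]
contact_force: [-0.0, -0.3, -3.6]
opening: 0.0503
```

```bash
python3 - <<'E'
from h import *
go(.6368,-.0433,.1278,.243)
E
```

```text
t 24.82 P [ 0.639  -0.0387  0.162 ] rpy [ 3.137 -0.01   0.252] open 0.0503 F [-0.  -0.3 -3.6] | off [-3.6  3.7 34.2] rot [ 0.004 -0.01   0.009]
```

{"name": "apply_moves", "arguments": {
  "motion": [
    {"offset":[-3.5,3.5,8],"rotation":[0.004,-0.01,0.009]},
    {"offset":[0,0,10],"rotation":[0,0,0]},
    {"offset":[0,0,7],"rotation":[0,0,0]},
    {"offset":[0,0,0],"rotation":[0,0,0]},
    {"offset":[0,0,0],"rotation":[0,0,0]}
  ]
}}

```text
time: 25.23
tool_pos: [0.6375, -0.0434, 0.1375]
tool_rot: [3.14, -0.003, 0.243]
contact_force: [0.3, 0.7, -4.2]
opening: 0.0503
```

```bash
python3 - <<'E'
from h import *
go(.6368,-.0433,.1278,.243)
E
```

```text
t 25.23 P [ 0.6375 -0.0434  0.1375] rpy [ 3.14e+00 -3.00e-03  2.43e-01] open 0.0503 F [ 0.3  0.7 -4.2] | off [-0.7 -0.3  9.7] rot [ 0.002 -0.003 -0.   ]
```

{"name": "apply_moves", "arguments": {
  "motion": [
    {"offset":[-1,0,4],"rotation":[0.002,-0.003,0]},
    {"offset":[0,0,4],"rotation":[0,0,0]},
    {"offset":[0,0,2.5],"rotation":[0,0,0]},
    {"offset":[0,0,1.5],"rotation":[0,0,0]}
  ]
}}

```text
time: 25.57
tool_pos: [0.6371, -0.044, 0.1277]
tool_rot: [3.141, -0.002, 0.242]
contact_force: [-7.4, 1.3, 15.2]
opening: 0.0498
```

{"name": "apply_moves", "arguments": {
  "motion": [
    {"offset":[0,0,2],"rotation":[0,0,0]},
    {"offset":[0,0,1.5],"rotation":[0,0,0]}
  ]
}}

```text
time: 25.73
tool_pos: [0.637, -0.0439, 0.1278]
tool_rot: [3.14, -0.004, 0.242]
contact_force: [-3.0, 0.1, 1.8]
opening: 0.0495
```

Seated. Release and rise.

{"name": "apply_moves", "arguments": {
  "motion": [
    {"offset":[0,0,0],"rotation":[0,0,0]},
    {"offset":[0,0,0],"rotation":[0,0,0]},
    {"offset":[0,0,0],"rotation":[0,0,0]},
    {"offset":[0,0,0],"rotation":[0,0,0]},
    {"offset":[0,0,0],"rotation":[0,0,0]},
    {"offset":[0,0,0],"rotation":[0,0,0]}
  ],
  "grip": 0
}}

```text
time: 26.23
tool_pos: [0.6394, -0.0444, 0.1306]
tool_rot: [3.137, -0.011, 0.242]
contact_force: [0.2, 0.4, 1.2]
opening: 0.0854
```

{"name": "apply_moves", "arguments": {
  "motion": [
    {"offset":[0,0,-15],"rotation":[0,0,0]},
    {"offset":[0,0,-30],"rotation":[0,0,0]},
    {"offset":[0,0,-35],"rotation":[0,0,0]},
    {"offset":[0,0,-35],"rotation":[0,0,0]},
    {"offset":[0,0,-30],"rotation":[0,0,0]},
    {"offset":[0,0,-15],"rotation":[0,0,0]},
    {"offset":[0,0,0],"rotation":[0,0,0]},
    {"offset":[0,0,0],"rotation":[0,0,0]}
  ]
}}

```text
time: 26.9
tool_pos: [0.6369, -0.0441, 0.2944]
tool_rot: [3.139, -0.006, 0.242]
contact_force: [-0.7, 0.3, -1.0]
opening: 0.0921
```

```bash
python3 - <<'E'
from h import *
go(.44,-.069,.29,.243)
c=Cam("wrist","w11"); print(c.tip("rough"),c.tip("head"))
t=np.hstack([c.topdown(0.6368,-.0433,0.107,half=.08,n=400),c.topdown(0.6368,-.0433,0.03,half=.08,n=400)]); cv2.imwrite("pics/t11.png",t[:,:,::-1])
E
```

```text
t 26.9 P [ 0.6369 -0.0441  0.2944] rpy [ 3.139 -0.006  0.242] open 0.0921 F [-0.7  0.3 -1. ] | off [-197.2  -23.     3.2] rot [ 0.002 -0.006 -0.001]
[([0.6375, -0.0428, 0.0311], 0.96)] [([0.4376, -0.0692, -0.0007], 0.63)]
```

View pics/t11.png

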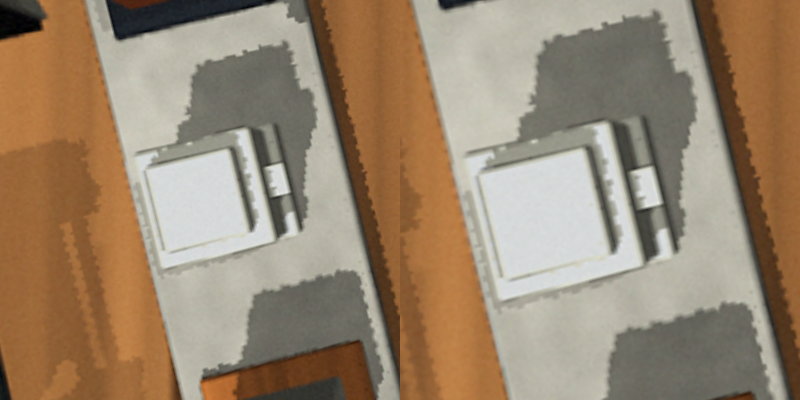

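View pics/w11.png

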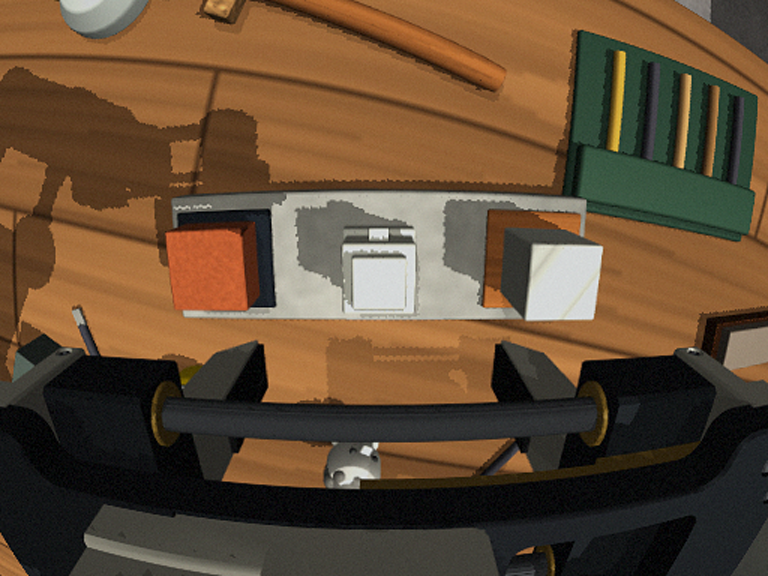

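The rough head is within 1 mm of the slab middle. Now to the finished head.

{"name": "apply_moves", "arguments": {
  "motion": [
    {"offset":[-18,-2,0],"rotation":[0,0,0]},
    {"offset":[-36,-4,0],"rotation":[0,0,0]},
    {"offset":[-38,-5,0],"rotation":[0,0,0]},
    {"offset":[-38,-5,0],"rotation":[0,0,0]},
    {"offset":[-34,-4,0],"rotation":[0,0,0]},
    {"offset":[-20,-2,0],"rotation":[0,0,0]},
    {"offset":[-6,0,0],"rotation":[0,0,0]},
    {"offset":[0,0,0],"rotation":[0,0,0]},
    {"offset":[0,0,0],"rotation":[0,0,0]}
  ]
}}

```text
time: 27.8
tool_pos: [0.4341, -0.0668, 0.2763]
tool_rot: [-3.128, 0.022, 0.243]
contact_force: [-0.2, -0.1, -0.1]
opening: 0.0917
```

```bash
python3 - <<'E'
from h import *
go(.44,-.069,.29,.0)
c=Cam("wrist","w12"); print(c.tip("head"))
t=np.hstack([c.topdown(0.44,-.069,0.052,half=.06,n=400),c.topdown(0.44,-.069,0.004,half=.06,n=400)]); cv2.imwrite("pics/t12.png",t[:,:,::-1])
E
```

```text
t 27.8 P [ 0.4341 -0.0668  0.2763] rpy [-3.128  0.022  0.243] open 0.0917 F [-0.2 -0.1 -0.1] | off [  4.9   3.3 -13.8] rot [-0.011  0.023  0.243]
[([0.4406, -0.0681, 0.0001], 0.94)]
```

View pics/t12.png

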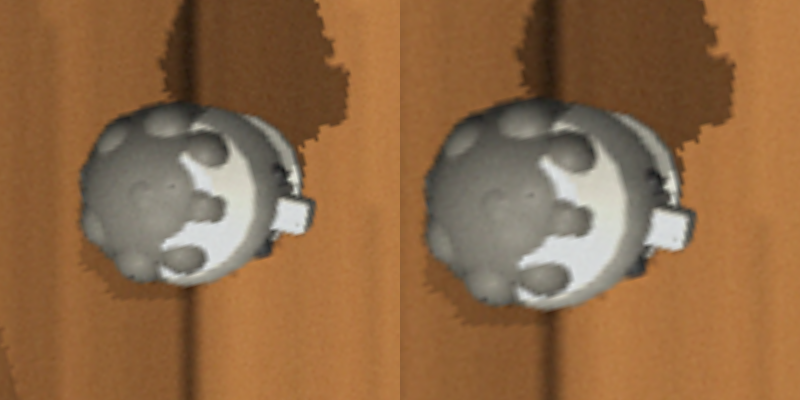

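View pics/w12.png

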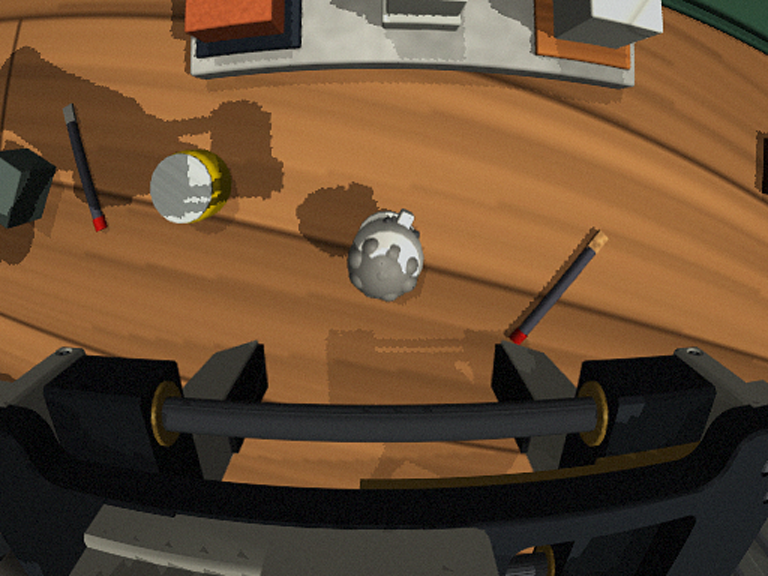

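The head is at px (387,258) in the wrist view, nose at (405,218). Centre is about (0.4397,-0.068). The nose tip lies 35 mm out (as specified), which gives yaw about -0.18.

{"name": "apply_moves", "arguments": {
  "motion": [
    {"offset":[5,3,0],"rotation":[-0.011,0.023,0.05]},
    {"offset":[0,0,5],"rotation":[0,0,0.11]},
    {"offset":[0,0,10],"rotation":[0,0,0.11]},
    {"offset":[0,0,20],"rotation":[0,0,0.1]},
    {"offset":[0,0,20],"rotation":[0,0,0.04]},
    {"offset":[0,0,10],"rotation":[0,0,0]},
    {"offset":[0,0,0],"rotation":[0,0,0]},
    {"offset":[0,0,0],"rotation":[0,0,0]}
  ]
}}

```text
time: 28.57
tool_pos: [0.4516, -0.0684, 0.207]
tool_rot: [-3.139, -0.006, -0.183]
contact_force: [0.6, -0.1, 0.1]
opening: 0.092
```

```bash
python3 - <<'E'
from h import *
go(.4397,-.068,.101,-.18)
c=Cam("wrist","w13"); print(c.tip("head"))
t=np.hstack([c.topdown(0.44,-.068,0.052,half=.06,n=400),c.topdown(0.44,-.068,0.086,half=.06,n=400)]); cv2.imwrite("pics/t13.png",t[:,:,::-1])
E
```

```text
t 28.57 P [ 0.4516 -0.0684  0.207 ] rpy [-3.139 -0.006 -0.183] open 0.092 F [ 0.6 -0.1  0.1] | off [-12.4   2.1 105.9] rot [-0.003 -0.006 -0.003]
[([0.4391, -0.0721, 0.0009], 0.61)]
```

View pics/t13.png

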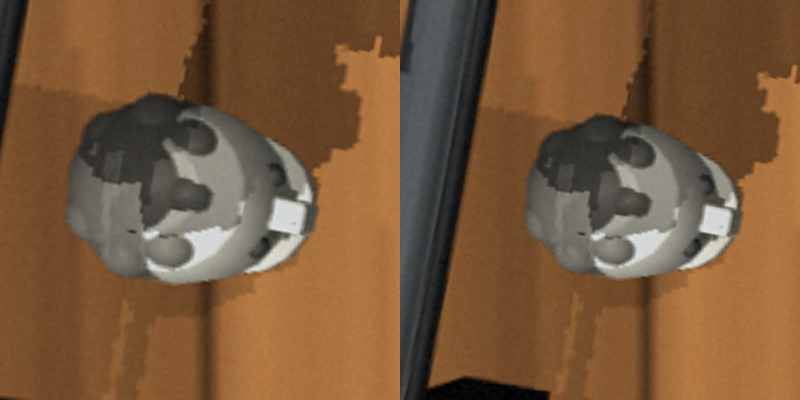

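View pics/w13.png

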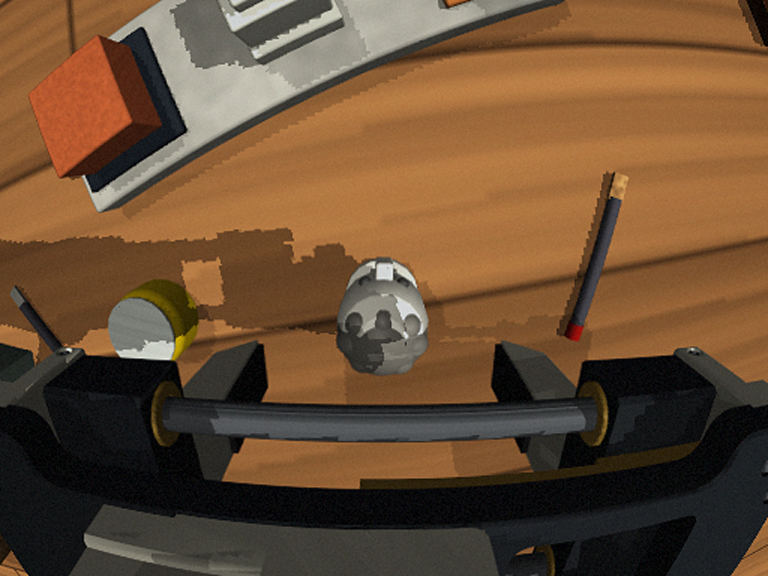

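The face now lines up with the tool axis (nose px (385,270), middle curl (383,318)), so the yaw of -0.18 is right. Descending.

{"name": "apply_moves", "arguments": {
  "motion": [
    {"offset":[-12,2,5],"rotation":[-0.003,-0.006,-0.003]},
    {"offset":[0,0,15],"rotation":[0,0,0]},
    {"offset":[0,0,20],"rotation":[0,0,0]},
    {"offset":[0,0,15],"rotation":[0,0,0]},
    {"offset":[0,0,5],"rotation":[0,0,0]},
    {"offset":[0,0,0],"rotation":[0,0,0]},
    {"offset":[0,0,0],"rotation":[0,0,0]}
  ]
}}

```text
time: 29.25
tool_pos: [0.4451, -0.0696, 0.1519]
tool_rot: [3.139, -0.016, -0.177]
contact_force: [-0.4, 1.6, 0.0]
opening: 0.092
```

```bash
python3 - <<'E'
from h import *
go(.439,-.068,.101,-.18)
E
```

```text
t 29.25 P [ 0.4451 -0.0696  0.1519] rpy [ 3.139 -0.016 -0.177] open 0.092 F [-0.4  1.6  0. ] | off [-7.1 -0.7 50.8] rot [ 0.003 -0.016  0.003]
```

{"name": "apply_moves", "arguments": {
  "motion": [
    {"offset":[-7,-0.5,5],"rotation":[0.003,-0.016,0]},
    {"offset":[-1,0,15],"rotation":[0,0,0]},
    {"offset":[-1,0,13],"rotation":[0,0,0]},
    {"offset":[0,0,6],"rotation":[0,0,0]},
    {"offset":[0,0,0],"rotation":[0,0,0]},
    {"offset":[0,0,0],"rotation":[0,0,0]}
  ]
}}

```text
time: 29.75
tool_pos: [0.4379, -0.068, 0.1158]
tool_rot: [3.141, -0.006, -0.177]
contact_force: [-0.3, -0.3, -0.2]
opening: 0.092
```

```bash
python3 - <<'E'
from h import *
go(.439,-.068,.101,-.18)
E
```

```text
t 29.75 P [ 0.4379 -0.068   0.1158] rpy [ 3.141 -0.006 -0.177] open 0.092 F [-0.3 -0.3 -0.2] | off [ 1.  -0.2 14.8] rot [ 0.001 -0.006  0.003]
```

{"name": "apply_moves", "arguments": {
  "motion": [
    {"offset":[1,0,6],"rotation":[0,-0.006,0]},
    {"offset":[0,0,6],"rotation":[0,0,0]},
    {"offset":[0,0,3],"rotation":[0,0,0]},
    {"offset":[0,0,0],"rotation":[0,0,0]},
    {"offset":[0,0,0],"rotation":[0,0,0]}
  ]
}}

```text
time: 30.17
tool_pos: [0.4402, -0.0686, 0.1011]
tool_rot: [3.141, -0.003, -0.177]
contact_force: [-0.6, 0.1, 0.0]
opening: 0.0921
```

```bash
python3 - <<'E'
from h import *
go(.439,-.068,.101,-.18)
c=Cam("wrist","w14")
E
```

```text
t 30.17 P [ 0.4402 -0.0686  0.1011] rpy [ 3.141e+00 -3.000e-03 -1.770e-01] open 0.0921 F [-0.6  0.1  0. ] | off [-1.3 -0.4  0.1] rot [ 0.001 -0.003  0.003]
```

View pics/w14.png

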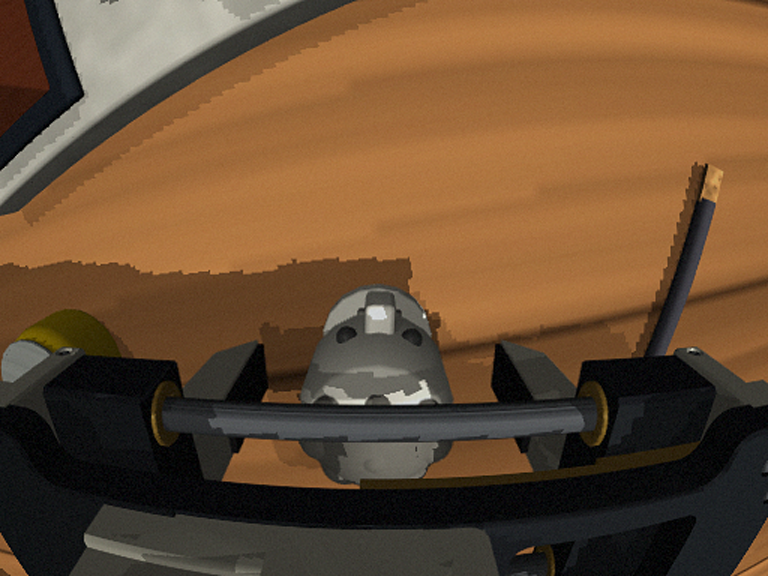

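The head is between the pads with its face toward the camera (nose at px (379,310), front of foot at (372,287)). I'll check its centre from those before closing.

```bash
python3 - <<'E'
from h import *
P,R,s=pose(); c=Cam("wrist")
for uv,z,n,r in [((372,287),.008,"foot front",.025),((379,304),.056,"nose front",.035),((379,320),.056,"nose?",.035)]:
    X=c.plane(np.array([uv])/1.5-.17,z)[0]; print(n,(R.T@(X-P)*1000).round(1), "centre x in tool",(R.T@(X-P))[0]*1000-r*1000)
cv2.imwrite("pics/z14.png",cv2.resize(c.img[180:330,180:330,::-1],(750,750),interpolation=cv2.INTER_CUBIC)[:600])
E
```

```text
foot front [23.4 -3.8 93.2] centre x in tool -1.5769690538566579
nose front [32.  -0.7 45.2] centre x in tool -3.048977532342743
nose? [26.3 -0.7 45.2] centre x in tool -8.676010119428689
```

View pics/z14.png

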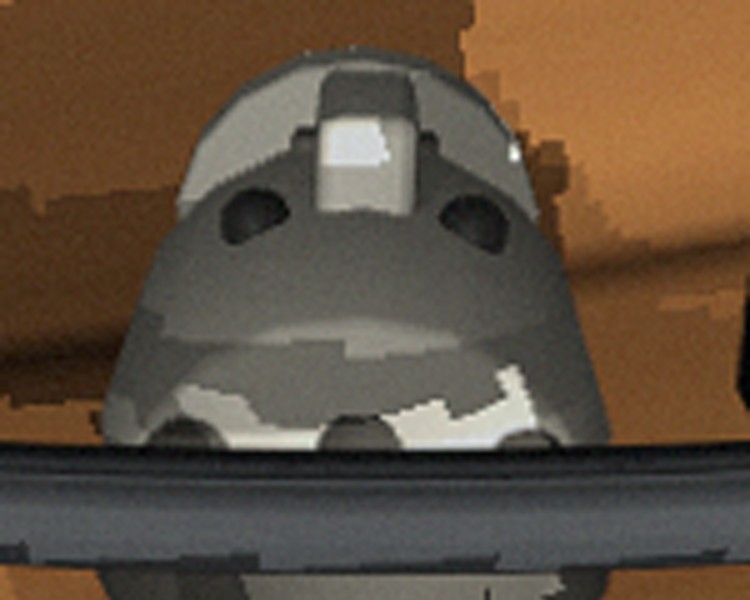

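The head centre is about 2 mm behind the tool axis, so I'll shift 2 mm and close.

{"name": "apply_moves", "arguments": {
  "motion": [
    {"offset":[-2,0,1],"rotation":[0,-0.003,0]},
    {"offset":[0,0,0],"rotation":[0,0,0]},
    {"offset":[0,0,0],"rotation":[0,0,0]},
    {"offset":[0,0,0],"rotation":[0,0,0]},
    {"offset":[0,0,0],"rotation":[0,0,0]},
    {"offset":[0,0,0],"rotation":[0,0,0]},
    {"offset":[0,0,0],"rotation":[0,0,0]},
    {"offset":[0,0,0],"rotation":[0,0,0]}
  ],
  "grip": 1,
  "grip_force": 25
}}

```text
time: 30.93
tool_pos: [0.4383, -0.0681, 0.1008]
tool_rot: [3.141, -0.001, -0.177]
contact_force: [-0.1, 0.1, -0.5]
opening: 0.0517
```

```bash
python3 - <<'E'
from h import *
go(.606,.0835,.26,.243)
E
```

```text
t 30.93 P [ 0.4383 -0.0681  0.1008] rpy [ 3.141e+00 -1.000e-03 -1.770e-01] open 0.0517 F [-0.1  0.1 -0.5] | off [ 138.6 -178.6 -159.3] rot [ 0.001 -0.    -0.42 ]
```

{"name": "apply_moves", "arguments": {
  "motion": [
    {"offset":[0,0,-12],"rotation":[0,0,0]},
    {"offset":[0,0,-28],"rotation":[0,0,0]},
    {"offset":[0,0,-35],"rotation":[0,0,0]},
    {"offset":[0,0,-35],"rotation":[0,0,0]},
    {"offset":[8,-12,-25],"rotation":[0,0,-0.05]},
    {"offset":[16,-22,-8],"rotation":[0,0,-0.08]},
    {"offset":[24,-25,0],"rotation":[0,0,-0.08]},
    {"offset":[26,-25,0],"rotation":[0,0,-0.08]},
    {"offset":[26,-22,0],"rotation":[0,0,-0.08]},
    {"offset":[26,-16,0],"rotation":[0,0,-0.05]},
    {"offset":[14,-8,0],"rotation":[0,0,0]},
    {"offset":[5,-3,0],"rotation":[0,0,0]}
  ]
}}

```text
time: 31.93
tool_pos: [0.5786, 0.0796, 0.2445]
tool_rot: [-3.136, 0.013, 0.26]
contact_force: [-0.4, -0.8, -3.1]
opening: 0.0517
```

{"name": "apply_moves", "arguments": {
  "motion": [
    {"offset":[0,0,0],"rotation":[0,0,0]},
    {"offset":[0,0,0],"rotation":[0,0,0]}
  ]
}}

```text
time: 32.1
tool_pos: [0.5781, 0.0804, 0.2425]
tool_rot: [-3.135, 0.017, 0.262]
contact_force: [0.0, -0.3, -4.0]
opening: 0.0515
```

```bash
python3 - <<'E'
from h import *
go(.606,.0835,.1768,.243)
c=Cam("wrist","w15"); print(c.tip("plinth"),c.tip("head"))
E
```

```text
t 32.1 P [0.5781 0.0804 0.2425] rpy [-3.135  0.017  0.262] open 0.0515 F [ 0.  -0.3 -4. ] | off [28.8  4.6 65.2] rot [-0.006  0.017  0.019]
[([0.6072, 0.0823, 0.0368], 0.64)] [([0.5767, 0.0812, 0.1402], 0.74)]
```

View pics/w15.png

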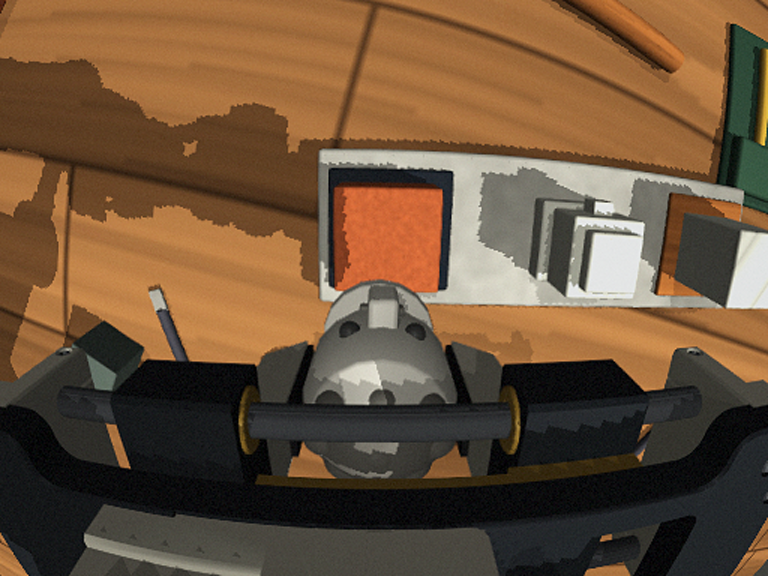

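The plinth top shows at px (333,186)–(440,293), and the head is held upright facing over it. I'll refine the plinth centre.

```bash
python3 - <<'E'
from h import *
c=Cam("wrist")
a=c.plane(np.array([[333,186],[442,184],[440,292],[335,291]])/1.5-.17,.076); print(a.round(4),a.mean(0).round(4),[np.linalg.norm(a[i]-a[i-1]).round(4) for i in range(4)])
m=a.mean(0)
go(m[0],m[1],.1768,.243)
E
```

```text
[[0.6291 0.1231 0.076 ]
 [0.6468 0.0623 0.076 ]
 [0.5832 0.0443 0.076 ]
 [0.5671 0.1069 0.076 ]] [0.6066 0.0842 0.076 ] [np.float64(0.0641), np.float64(0.0633), np.float64(0.0661), np.float64(0.0646)]
t 32.3 P [0.5782 0.0797 0.2434] rpy [-3.136  0.015  0.26 ] open 0.0516 F [ 0.1  0.1 -2.7] | off [29.6  3.4 66.2] rot [-0.006  0.015  0.017]
```

{"name": "apply_moves", "arguments": {
  "motion": [
    {"offset":[9,1,0],"rotation":[-0.006,0.015,0.017]},
    {"offset":[10,1,5],"rotation":[0,0,0]},
    {"offset":[6,1,12],"rotation":[0,0,0]},
    {"offset":[0,0,14],"rotation":[0,0,0]},
    {"offset":[0,0,8],"rotation":[0,0,0]},
    {"offset":[0,0,0],"rotation":[0,0,0]},
    {"offset":[0,0,0],"rotation":[0,0,0]}
  ]
}}

```text
time: 32.88
tool_pos: [0.6067, 0.0804, 0.201]
tool_rot: [3.14, -0.003, 0.237]
contact_force: [0.4, -0.5, -2.6]
opening: 0.0511
```

```bash
python3 - <<'E'
from h import *
go(.607,.084,.1768,.243)
E
```

```text
t 32.88 P [0.6067 0.0804 0.201 ] rpy [ 3.14e+00 -3.00e-03  2.37e-01] open 0.0511 F [ 0.4 -0.5 -2.6] | off [ 1.1 -3.5 24.2] rot [ 0.002 -0.003 -0.006]
```

{"name": "apply_moves", "arguments": {
  "motion": [
    {"offset":[0,-3,4],"rotation":[0.002,-0.003,-0.006]},
    {"offset":[0,0,7],"rotation":[0,0,0]},
    {"offset":[0,0,5],"rotation":[0,0,0]},
    {"offset":[0,0,0],"rotation":[0,0,0]},
    {"offset":[0,0,0],"rotation":[0,0,0]}
  ]
}}

```text
time: 33.3
tool_pos: [0.6063, 0.0838, 0.1838]
tool_rot: [-3.141, -0.001, 0.244]
contact_force: [-0.2, 0.5, -2.9]
opening: 0.0513
```

```bash
python3 - <<'E'
from h import *
go(.607,.084,.1768,.243)
c=Cam("wrist","w16")
c=Cam("scene"); u=c.proj([.607,.084,.1])[0]; print(u); x,y=int(u[0]),int(u[1]); cv2.imwrite("pics/z16.png",cv2.resize(c.img[y-60:y+60,x-70:x+70,::-1],(700,600),interpolation=cv2.INTER_CUBIC))
E
```

```text
t 33.3 P [0.6063 0.0838 0.1838] rpy [-3.141e+00 -1.000e-03  2.440e-01] open 0.0513 F [-0.2  0.5 -2.9] | off [ 0.7 -0.   7. ] rot [-0.001 -0.001  0.001]
[288.66017243 199.27634457]
```

View pics/w16.png

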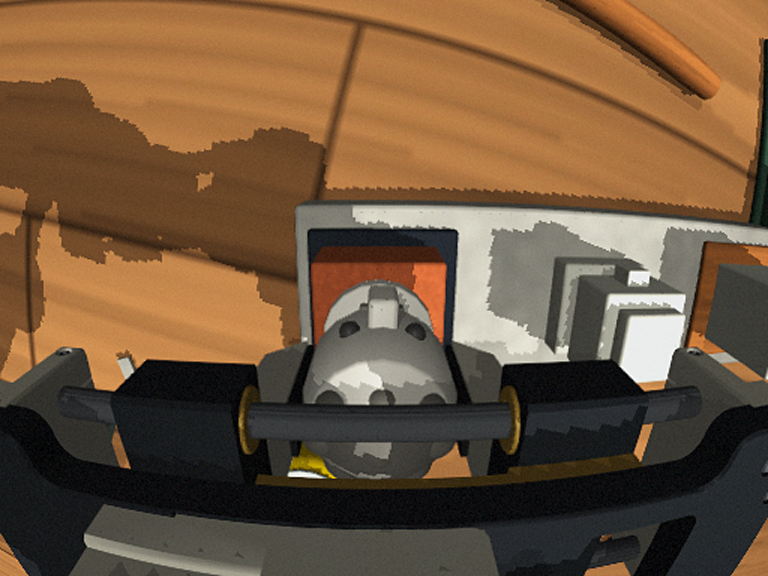

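View pics/z16.png

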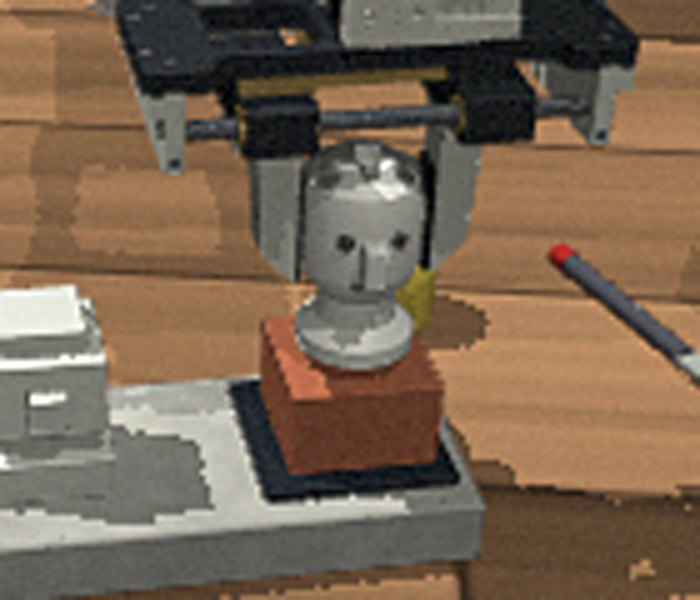

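The head is centred above the plinth. Final lowering.

{"name": "apply_moves", "arguments": {
  "motion": [
    {"offset":[0.5,0,3],"rotation":[0,0,0]},
    {"offset":[0,0,3],"rotation":[0,0,0]},
    {"offset":[0,0,2],"rotation":[0,0,0]},
    {"offset":[0,0,1],"rotation":[0,0,0]}
  ]
}}

```text
time: 33.73
tool_pos: [0.6078, 0.084, 0.1767]
tool_rot: [3.141, -0.005, 0.244]
contact_force: [-4.1, 1.5, 9.0]
opening: 0.0517
```

{"name": "apply_moves", "arguments": {
  "motion": [
    {"offset":[0,0,1.5],"rotation":[0,0,0]},
    {"offset":[0,0,1.5],"rotation":[0,0,0]}
  ]
}}

```text
time: 33.9
tool_pos: [0.6079, 0.0841, 0.1768]
tool_rot: [3.141, -0.007, 0.244]
contact_force: [-4.7, -0.3, 8.4]
opening: 0.0515
```

Seated at the expected height (0.1768). Releasing and rising.

{"name": "apply_moves", "arguments": {
  "motion": [
    {"offset":[0,0,0],"rotation":[0,0,0]},
    {"offset":[0,0,0],"rotation":[0,0,0]},
    {"offset":[0,0,0],"rotation":[0,0,0]},
    {"offset":[0,0,0],"rotation":[0,0,0]},
    {"offset":[0,0,0],"rotation":[0,0,0]},
    {"offset":[0,0,0],"rotation":[0,0,0]}
  ],
  "grip": 0
}}

```text
time: 34.4
tool_pos: [0.6092, 0.084, 0.1789]
tool_rot: [3.139, -0.012, 0.244]
contact_force: [0.5, 0.5, 0.0]
opening: 0.0868
```

{"name": "apply_moves", "arguments": {
  "motion": [
    {"offset":[0,0,-10],"rotation":[0,0,0]},
    {"offset":[0,0,-25],"rotation":[0,0,0]},
    {"offset":[0,0,-30],"rotation":[0,0,0]},
    {"offset":[0,0,-30],"rotation":[0,0,0]},
    {"offset":[0,0,-25],"rotation":[0,0,0]},
    {"offset":[-15,10,-5],"rotation":[0,0,0]},
    {"offset":[-25,20,0],"rotation":[0,0,0]},
    {"offset":[-25,20,0],"rotation":[0,0,0]},
    {"offset":[-15,10,0],"rotation":[0,0,0]},
    {"offset":[0,0,0],"rotation":[0,0,0]}
  ]
}}

```text
time: 35.23
tool_pos: [0.5425, 0.005, 0.3148]
tool_rot: [3.137, -0.016, 0.247]
contact_force: [1.4, 0.1, -0.1]
opening: 0.0914
```

```bash
python3 - <<'E'
from h import *
go(.607,.084,.1768,.243)
for n in ["scene","side","wrist"]:
    c=Cam(n,n+"_end")
    for q in ["plinth","head","block","rough","slate_tile","oak_tile","offcut","wax_tin"]: print(n,q,c.tip(q)[:1])
    if n=="wrist":
        t=np.hstack([c.topdown(0.6065,.084,0.128,half=.06,n=400),c.topdown(0.6065,.084,0.076,half=.06,n=400)]); cv2.imwrite("pics/tend.png",t[:,:,::-1])
    if n=="scene": cv2.imwrite("pics/zend.png",cv2.resize(c.img[150:280,130:330,::-1],(800,520),interpolation=cv2.INTER_CUBIC))
E
```

```text
t 35.23 P [0.5425 0.005  0.3148] rpy [ 3.137 -0.016  0.247] open 0.0914 F [ 1.4  0.1 -0.1] | off [ 79.7 -61.4 139. ] rot [ 0.004 -0.016  0.004]
scene plinth [([0.6077, 0.0815, 0.0343], 0.89)]
scene head [([0.6087, 0.0862, 0.0749], 0.64)]
scene block [([0.6654, -0.1724, 0.0336], 0.87)]
scene rough [([0.6325, -0.0472, 0.0299], 0.7)]
scene slate_tile [([0.6035, 0.0852, 0.0299], 0.91)]
scene oak_tile [([0.6717, -0.1734, 0.0264], 0.87)]
scene offcut [([0.6048, 0.0799, 0.0268], 0.71)]
scene wax_tin [([0.636, -0.0453, 0.0277], 0.39)]
side plinth [([0.6046, 0.0817, 0.0337], 0.81)]
side head [([0.6083, 0.08, 0.0742], 0.81)]
side block [([0.6675, -0.1692, 0.0368], 0.64)]
side rough [([0.6379, -0.0434, 0.0285], 0.77)]
side slate_tile [([0.6073, 0.0829, 0.0321], 0.82)]
side oak_tile [([0.6706, -0.1719, 0.0241], 0.6)]
side offcut [([0.4217, 0.3034, -0.0007], 0.86)]
side wax_tin [([0.4561, 0.1025, -0.0016], 0.87)]
wrist plinth [([0.6052, 0.0802, 0.0349], 0.8)]
wrist head [([0.5802, -0.0572, 0.004], 0.6)]
wrist block [([0.6716, -0.1716, 0.0359], 0.91)]
wrist rough [([0.6397, -0.0449, 0.0306], 0.56)]
wrist slate_tile []
wrist oak_tile []
wrist offcut [([0.4201, 0.3038, -0.0017], 0.79)]
wrist wax_tin [([0.4472, 0.0987, 0.0004], 0.64)]
```

View pics/zend.png

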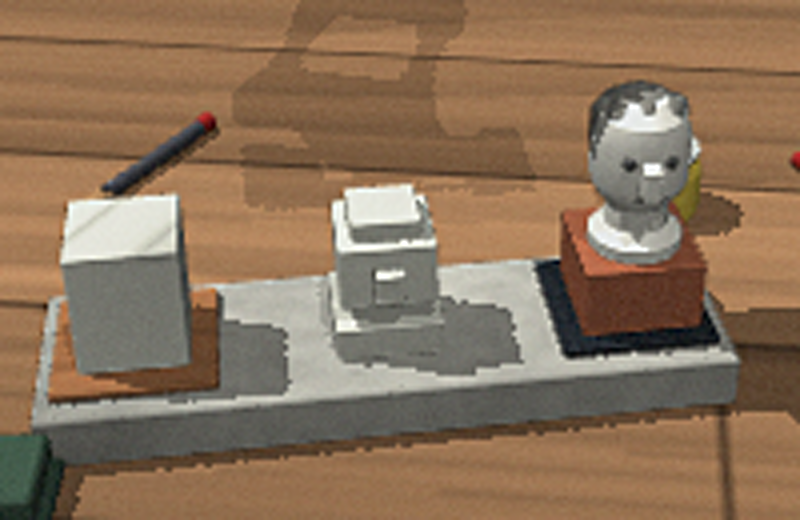

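View pics/wrist_end.png

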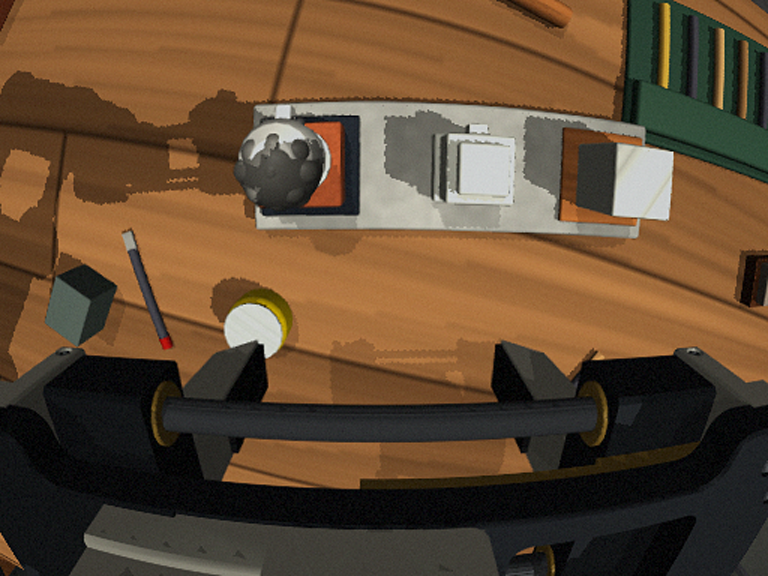

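View pics/side_end.png

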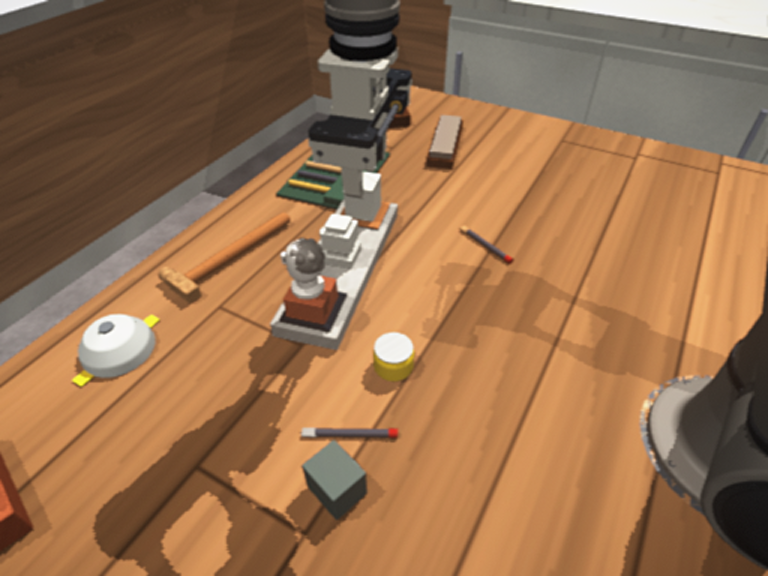

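All pieces stand upright in the zoomed scene view: block at (125,285), rough at (385,260), head on plinth at (640,200) with its face to the far edge. The offcut and tin are unmoved. One numeric check of the head's foot on the plinth top, then hand in.

```bash
python3 - <<'E'
from h import *
c=Cam("scene")
z=lambda uv:(uv-[130,150])*4
th=np.linspace(0,6.28,100)
for z0 in(.076,.084):
    u=z(c.proj(np.c_[.6065+.025*np.cos(th),.084+.025*np.sin(th),np.full(100,z0)])); print(z0,u.min(0).round(),u.max(0).round())
print("plinth",z(c.proj(boxpts(.6062,.084,.243,.036,.032,.032,.04))).round().tolist())
E
```

```text
0.076 [585. 210.] [679. 262.]
0.084 [585. 198.] [681. 249.]
plinth [[558.0, 269.0], [560.0, 208.0], [669.0, 259.0], [675.0, 199.0], [583.0, 337.0], [586.0, 274.0], [701.0, 327.0], [708.0, 264.0]]
```

```bash
python3 -c "
from cell import *
print(hand_in())"
```

```text
the job is handed in; nothing more can be done
None
```

The display is set out and handed in at about 36 s of the 120 s allowed; the hand-in gave no verdict. I placed the plinth on the slate tile, the block on the oak tile and the rough head on bare slab between them. The finished head went on the plinth last. Each piece was lowered until the wrist force showed contact, then released.

| Piece | Last check after release | Limit |
|---|---|---|
| Plinth | about 2 mm from the slate tile's centre | 12 mm |
| Block | under 1 mm from the oak tile's centre | 12 mm |
| Rough head | about 1 mm from the slab's centre | 15 mm |
| Finished head | about 1–2 mm off the plinth's centre | 10 mm |
| Head facing | in line with the slab's +x, to about 0.05 rad | 0.35 rad |

In the final pictures every piece stands upright, the offcut and wax tin look unmoved, and the gripper is clear above the display.

Some of the trained networks' last reports disagreed with the pictures. The scene camera placed the offcut and the tin on the slab, and the wrist camera placed the head on the bench. I discounted these as false detections. The other networks' positions agreed with mine to within about 7 mm, which is still inside the limits. The pen-like tool near the block and all other bench items were left alone.

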